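Make up two punch kits at the coppersmith's bench

ROBOT

A 6-joint arm with a two-finger parallel gripper is mounted at the origin on the work surface. World frame = base frame: x ahead of the robot, y to its left, z up, the work surface at z = 0. Lengths are in m, angles in rad, forces in N, time in s.
With the tool pointing down it reaches from about 0.275 to 0.85 m from the base axis. Payload 5.2 kg.
Tool frame: the origin (TCP) lies at the very end of the fingers, on their centre line; the grasp point (between the pads) lies 19 mm behind it; z points along the fingers, y is the line along which they close (so a half turn about z gives the same grasp; the last joint's range is limited). The gripper opens to 85 mm and grips with 20 to 120 N. Pads are 22 mm wide; open, the fingers measure 114 mm over their backs; the gripper's body (76 mm by 85 mm) begins 54 mm behind the grasp point. The pads swing forward as they close: fully open they stand 13 mm farther back than shut.
Start: joints at [1.015, 0.259, 1.535, -0, 1.348, -0.203], TCP at [0.19, 0.516, 0.231] pointing down, gripper open.
Joint ranges: [-3.14, 3.14], [-0.91, 2.08], [0.19, 2.58], [-1.22, 4.36], [0.22, 2.71], [-3.12, 3.12]. Speed limits (rad/s): [2.57, 2.57, 3.14, 3.14, 3.14, 3.14].

INTERFACE

Orientations are given as a unit quaternion [x, y, z, w].
In Python, from plant import bot, imaging, workorder, nets gives the robot as it stands.
- The arm moves only by the tool arm_command, never from a script. Its argument "commands" is a list of rows, each an object of numbers: "tx", "ty", "tz": the shift along the tool's x, y, z in m; "rx", "ry", "rz": the turn, a rotation vector about the tool's x, y, z in rad. A call has 1 to 12 rows; each row is the pose to reach, as a shift and turn from the pose commanded when the call began, along the tool's axes at that moment; what a row does not reach only later rows make up. A row lasts 1/12 s, in which the tool goes at most 41.7 mm and 7.16 degrees, less where a joint would pass 70% of its speed; a pose out of reach is approached as far as the arm can. A call with a gripper value outside its range is refused whole. "fingers" is the finger opening in m, from 0 to 0.0854, set as the call begins (left out, the last holds). The fingers move at their own pace and stop on an object; "grip_force" is the grip in N (left out, the last holds). Time passes only in rows, so rows that repeat a pose let the fingers close. It gives the time, the measured TCP pose, the force, the opening and the grip force at its end, in the units of the state.
- bot.state(): the state, without advancing time (a new reading comes with each control period).
- imaging.grab_frame(name): name is "scene" or "side" or "wrist"; returns the picture (400x640x3 uint8, blue, green, red); there is no depth.
- imaging.camera_model(name): a dict with "intrinsics" (3x3 intrinsics, pixels), "distortion" ([k1, k2, p1, p2, k3] as OpenCV has them; the pictures are not rectified), "eye" and "rotation" of the camera in the world. Camera axes: x right, y up, looking along -z (the intrinsics and any distortion apply to the point x, -y, -z); pixel columns grow to the right and rows downward; lengths in m; the calibration is good to about 2 mm. A picture is of the moment at which its call begins: read the wrist's pose just before it. camera_model takes no time and is no camera call; for the wrist camera it gives the pose at the moment of the call.
- workorder.hand_in(): hands the job in; it is judged then, once.
Trained networks look in the newest picture that a camera, given by its name, has taken for a name from the list of things; names that differ only in an ending like _2 or _b are one class to them, and where a whole thing is asked for, a point or a joint stands for the part that bears it (a point fixed in the world has none). Each returns a list of dicts, best first, with "conf" (0 to 1); they miss things now and then, are a little off and sometimes report something else, mostly with a low value. They report only what shows in the picture. A call takes as long as a camera call.
- nets.search_frame(camera, label): "rect" ([left, top, right, bottom] in pixels, round what is visible of it).
- nets.regions_of(camera, label): "region" (400x640 bool, what is visible of it) and "rect" ([left, top, right, bottom] in pixels, round what is visible of it).
The state is a dict: "time": time; "joint_positions": joint angles; "joint_vel": joint speeds; "joint_efforts": joint torques, N m; "ee_pos": TCP position; "ee_rot": TCP orientation; "ft_force": force on the tool from outside, world axes, zero at the start; "moment": the same for the moment, N m; "finger_gap": finger opening in m; "grasp_force": force on a finger pad.
Only numpy, scipy, OpenCV 4.12 (cv2) and the standard library are available. Lean on these libraries where they do the work, as an engineer would, in place of code of your own. Each camera call takes 0.05 s, during which the arm holds its last target. There are 200 camera calls.

TASK

Make up the two punch kits for today's engraving jobs from the stock board: the red, yellow and blue punches go together into the copper pot, the green and white ones into the white enamel pot, all standing upright on the pot floor. Leave the black punch standing where it is, and do not shift the hammer or the dish.

Things in the scene. Friction and masses are not known exactly. Their poses are not given: they have to be found in the camera images.
- punch_red: doming punch, red grip sleeve, steel ball head; about 200 g, 116 to 120 mm tall, standing on its foot on a fixed wooden board 12 mm thick, the six in a 2 by 3 grid 75 mm apart. Foot 29 mm across, 10 mm high; shank 16 mm; red sleeve (grip here) 26 mm across, 50 to 100 mm above the underside; head at most 15 mm. Origin: centre of the underside of the foot; z up the punch.
- punch_yellow: doming punch, yellow grip sleeve, thin steel pin head, 8 mm across; about 200 g, 116 to 120 mm tall, standing on its foot on a fixed wooden board 12 mm thick, the six in a 2 by 3 grid 75 mm apart. Foot 29 mm across, 10 mm high; shank 16 mm; yellow sleeve (grip here) 26 mm across, 50 to 100 mm above the underside; head at most 15 mm. Origin: centre of the underside of the foot; z up the punch.
- punch_blue: doming punch, blue grip sleeve, pointed steel cone head; about 200 g, 116 to 120 mm tall, standing on its foot on a fixed wooden board 12 mm thick, the six in a 2 by 3 grid 75 mm apart. Foot 29 mm across, 10 mm high; shank 16 mm; blue sleeve (grip here) 26 mm across, 50 to 100 mm above the underside; head at most 15 mm. Origin: centre of the underside of the foot; z up the punch.
- punch_green: doming punch, green grip sleeve, broad flat round steel head; about 200 g, 116 to 120 mm tall, standing on its foot on a fixed wooden board 12 mm thick, the six in a 2 by 3 grid 75 mm apart. Foot 29 mm across, 10 mm high; shank 16 mm; green sleeve (grip here) 26 mm across, 50 to 100 mm above the underside; head at most 15 mm. Origin: centre of the underside of the foot; z up the punch.
- punch_white: doming punch, white grip sleeve, square steel head; about 200 g, 116 to 120 mm tall, standing on its foot on a fixed wooden board 12 mm thick, the six in a 2 by 3 grid 75 mm apart. Foot 29 mm across, 10 mm high; shank 16 mm; white sleeve (grip here) 26 mm across, 50 to 100 mm above the underside; head at most 15 mm. Origin: centre of the underside of the foot; z up the punch.
- punch_black: doming punch, black grip sleeve, steel chisel-edge head; about 200 g, 116 to 120 mm tall, standing on its foot on a fixed wooden board 12 mm thick, the six in a 2 by 3 grid 75 mm apart. Foot 29 mm across, 10 mm high; shank 16 mm; black sleeve (grip here) 26 mm across, 50 to 100 mm above the underside; head at most 15 mm. Origin: centre of the underside of the foot; z up the punch.
- copper_pot: squat round open copper pot, fixed to the bench: 100 mm across outside, 92 mm inside (straight wall 4 mm thick), 55 mm high, flat inner floor 6 mm above the bench. Origin: centre of its underside; z up.
- enamel_pot: squat round open white enamel pot, fixed to the bench: 100 mm across outside, 92 mm inside (straight wall 4 mm thick), 55 mm high, flat inner floor 6 mm above the bench. Origin: centre of its underside; z up.
- hammer: bystander: loose hammer with a blue head and a wooden handle, 220 mm long, lying on the bench beyond the work. Origin: on its long (x) axis; x runs along the handle towards the head.
- dish: bystander: loose shallow copper dish, 110 mm across, 30 mm high, standing on the bench beyond the work. Origin: centre of its underside.

How it is judged:
At the end, for the whole second after the job is handed in: Red, yellow and blue punches in the copper pot, green and white in the white enamel pot: foot within 36 mm of the pot axis and under 14 mm above its underside, within 0.14 rad of upright, at rest; black punch upright within 25 mm of its start (horizontal distance between each of punch_red, punch_yellow, punch_blue and copper_pot below 0.036 m and z of each of punch_red, punch_yellow, punch_blue in the frame of copper_pot below 0.014 m and angle between each of punch_red, punch_yellow, punch_blue, punch_green, punch_white, punch_black's own z axis and vertical below 0.14 rad and linear speed of each of punch_red, punch_yellow, punch_blue, punch_green, punch_white below 0.02 m/s and angular speed of each of punch_red, punch_yellow, punch_blue, punch_green, punch_white below 0.2 rad/s and horizontal distance between each of punch_green, punch_white and enamel_pot below 0.036 m and z of each of punch_green, punch_white in the frame of enamel_pot below 0.014 m and distance of punch_black from where it was at the start of the episode below 0.025 m); the robot touches nothing.
It fails at once if the hammer is shifted by more than 30 mm (distance of hammer from where it was at the start of the episode above 0.03 m).
It fails at once if the dish is shifted by more than 30 mm (distance of dish from where it was at the start of the episode above 0.03 m).
It fails at once if the black punch is shifted by more than 25 mm (distance of punch_black from where it was at the start of the episode above 0.025 m).
It also fails if it takes over 128 s, if anything falls off the work surface, if the arm or the gripper's body presses on something with over 40 N, if the wrist force passes 120 N, or if a joint passes its speed limit or range.

## Working session

There is one attempt and no reset: what is moved stays moved. The work goes in short steps, Python scripts to look and compute and a tool call to move; the robot and the scene stay as the last step left them, time stands still between calls to the robot, and variables do not carry over. Pictures are saved under pics/ and viewed, at most 14 in all, crops included, and the job is handed in when it is done.

Besides the shell and the picture viewer there is one more tool, called after "Request:" as a command line: name --argument value ..., lists and objects as JSON in quotes. arm_command: Moves the arm, as the interface text tells. Its arguments: {"type":"object","properties":{"commands":{"type":"array","items":{"type":"object","properties":{"tx":{"type":"number"},"ty":{"type":"number"},"tz":{"type":"number"},"rx":{"type":"number"},"ry":{"type":"number"},"rz":{"type":"number"}}}},"fingers":{"type":"number"},"grip_force":{"type":"number"}},"required":["commands"]}

```bash
ls; mkdir -p pics; cat > h.py <<'E'
import numpy as np, cv2
from plant import bot, imaging, workorder, nets
from scipy.spatial.transform import Rotation as R
def cam(n):
    m=imaging.camera_model(n); return {k:np.array(v,float) for k,v in m.items() if k in('intrinsics','distortion','eye','rotation')}
def rotm(m):
    r=m['rotation']; return r if r.shape==(3,3) else R.from_quat(r).as_matrix()
def ray(m,px):
    u=cv2.undistortPoints(np.array([[px]],float),m['intrinsics'],m['distortion'])[0,0]
    d=rotm(m)@np.array([u[0],-u[1],-1.]); return m['eye'],d/np.linalg.norm(d)
def onz(m,px,z):
    o,d=ray(m,px); return o+d*(z-o[2])/d[2]
def tri(rs):
    A=np.zeros((3,3));b=np.zeros(3)
    for o,d in rs:
        P=np.eye(3)-np.outer(d,d);A+=P;b+=P@o
    p=np.linalg.solve(A,b); return p,[np.linalg.norm((np.eye(3)-np.outer(d,d))@(p-o))*1000 for o,d in rs]
def proj(m,p):
    c=rotm(m).T@(np.array(p)-m['eye']); c=c*[1,-1,-1]
    return cv2.projectPoints(c[None],np.zeros(3),np.zeros(3),m['intrinsics'],m['distortion'])[0][0,0]
E
python3 - <<'E'
from h import *
print(bot.state())
names=['punch_'+c for c in 'red yellow blue green white black'.split()]+['copper_pot','enamel_pot','hammer','dish']
for c in ('scene','side','wrist'):
    f=imaging.grab_frame(c); cv2.imwrite(f'pics/{c}0.png',f); m=cam(c); print(c,m['eye'].round(3),rotm(m).round(3).tolist(), m['distortion'])
    for n in names:
        print(n,[(np.round(d['rect'],0).astype(int).tolist(),round(d['conf'],2)) for d in nets.search_frame(c,n)[:2]])
E
```

```text
pics
{'time': 0.0, 'joint_positions': array([ 1.01518942e+00,  2.59333077e-01,  1.53612711e+00,  1.32045950e-05,
        1.34799046e+00, -2.02758393e-01]), 'joint_vel': array([ 0.00110302, -0.00067604,  0.00052439,  0.00146073,  0.00049323,
        0.00102151]), 'joint_efforts': array([-1.32958365e-03, -4.46031153e+01, -2.90571928e+01, -5.37363048e-04,
        1.16013992e-02,  9.20792402e-07]), 'ee_pos': array([0.18972351, 0.51566082, 0.23046237]), 'ee_rot': array([ 1.75511831e-01,  9.84476883e-01, -8.60625690e-04, -3.49859458e-04]), 'ft_force': array([-0.11645049,  0.52743435, -0.8661743 ]), 'moment': array([-0.01428552,  0.07422849,  0.03508492]), 'grasp_force': 0.0, 'finger_gap': 0.08525852326051742}
scene [ 0.944 -0.51   0.793] [[0.815, -0.459, 0.353], [0.579, 0.64, -0.505], [0.005, 0.616, 0.788]] [-0.00394694  0.          0.          0.          0.        ]
punch_red [([341, 120, 349, 154], 0.65)]
punch_yellow [([346, 102, 355, 137], 0.75), ([275, 170, 317, 212], 0.39)]
punch_blue [([325, 95, 335, 133], 0.73)]
punch_green []
punch_white [([317, 116, 325, 146], 0.7), ([342, 121, 
[... 521 characters left out ...]
8, 250, 339, 287], 0.29)]
punch_blue [([324, 289, 342, 326], 0.95)]
punch_green [([277, 318, 295, 354], 0.93)]
punch_white [([326, 252, 342, 288], 0.72)]
punch_black [([322, 323, 339, 361], 0.7)]
copper_pot [([353, 142, 392, 180], 0.82)]
enamel_pot [([319, 189, 357, 234], 0.63)]
hammer [([178, 229, 266, 267], 0.74)]
dish [([250, 148, 289, 172], 0.59)]
wrist [0.121 0.542 0.375] [[0.345, -0.898, -0.273], [0.939, 0.33, 0.1], [0.001, -0.291, 0.957]] [-0.04286229  0.          0.          0.          0.        ]
punch_red []
punch_yellow []
punch_blue [([245, 351, 257, 360], 0.3)]
punch_green []
punch_white [([178, 394, 185, 400], 0.48)]
punch_black []
copper_pot []
enamel_pot []
hammer []
dish []
```

View pics/scene0.png

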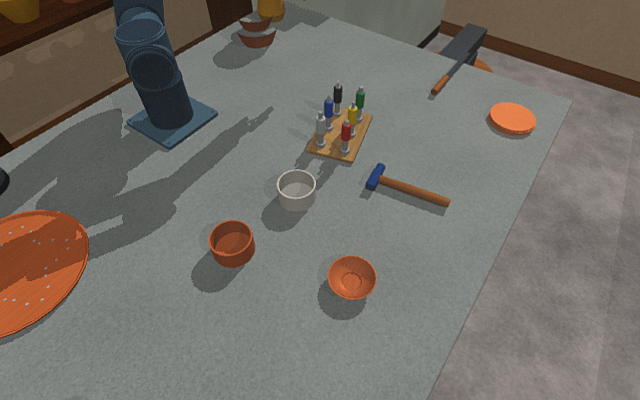

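View pics/side0.png

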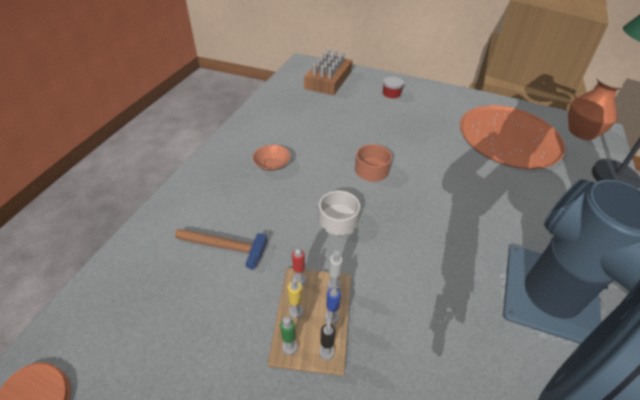

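The scene view shows the board with six punches around (340,120), the enamel pot at (296,190) and the copper pot at (232,243). The hammer is at (410,185) and the dish at (352,278). The side view agrees: punches at x 277–342, y 248–361, enamel pot (339,212), copper pot (373,161). Next I fit simple models to the rects from both views.

```bash
cat >> h.py <<'E'
from scipy.optimize import least_squares
a=np.linspace(0,2*np.pi,24,endpoint=False)
def ring(r,z): return np.c_[r*np.cos(a),r*np.sin(a),0*a+z]
PUNCH=np.vstack([ring(.0145,0),ring(.0145,.01),ring(.013,.05),ring(.013,.1),ring(.004,.118)])
POT=np.vstack([ring(.05,0),ring(.05,.055)])
DISH=np.vstack([ring(.03,0),ring(.055,.03)])
def projs(m,P):
    c=(P-m['eye'])@rotm(m)*[1,-1,-1]
    return cv2.projectPoints(c,np.zeros(3),np.zeros(3),m['intrinsics'],m['distortion'])[0][:,0]
def fitrect(obs,model,x0,fixz=None):
    def f(x):
        p=np.r_[x[:2],fixz] if fixz is not None else x
        out=[]
        for m,r in obs:
            q=projs(m,model+p); out+=list(np.r_[q.min(0),q.max(0)]-r)
        return np.array(out)
    s=least_squares(f,x0[:2] if fixz is not None else x0,loss='soft_l1',f_scale=2)
    return s.x,f(s.x)
E
python3 - <<'E'
from h import *
ms,md=cam('scene'),cam('side')
imaging.grab_frame('scene');
g=nets.regions_of('scene','punch_green'); print('g',[(d['rect'],d['conf']) for d in g])
S=dict(red=[341,120,349,154],yellow=[346,102,355,137],blue=[325,95,335,133],white=[317,116,325,146],black=[333,80,343,115],copper=[206,221,258,265],enamel=[274,169,318,214],dish=[327,254,377,299])
D=dict(red=[292,248,305,284],yellow=[284,279,306,318],blue=[324,289,342,326],green=[277,318,295,354],white=[326,252,342,288],black=[322,323,339,361],copper=[353,142,392,180],enamel=[319,189,357,234],dish=[250,148,289,172])
for n in D:
    mod=POT if n in('copper','enamel') else DISH if n=='dish' else PUNCH
    obs=[(md,np.array(D[n]))]+([(ms,np.array(S[n]))] if n in S else [])
    z0=0 if mod is not PUNCH else .012
    x0=onz(md,[(D[n][0]+D[n][2])/2,(D[n][1]+D[n][3])/2],.04)
    xf,rf=fitrect(obs,mod,x0,z0)
    x,r=fitrect(obs,mod,x0) if n in S else (x0,rf)
    print(n,'free',x.round(3),'fixz',xf.round(3),rf.round(1).tolist())
for n,c,px in [('hammer head',0,(375,177)),('hammer end',0,(449,203))]: print(n,onz(ms,px,.015).round(3))
for px in [(258,250),(179,234)]: print('h side',onz(md,px,.015).round(3))
print('board corners',[onz(md,p,.012).round(3) for p in [(291,269),(350,272),(271,366),(345,373)]])
E
```

```text
g [([351.5, 85.3, 365.0, 120.9], 0.58)]
red free [0.531 0.184 0.01 ] fixz [0.531 0.184] [-0.7, -2.4, 0.8, 1.6, -1.8, -1.6, 1.7, 0.8]
yellow free [0.505 0.256 0.012] fixz [0.505 0.256] [3.7, -0.1, -2.5, 0.1, -0.8, -0.6, 1.7, 0.6]
blue free [0.433 0.244 0.007] fixz [0.433 0.245] [-0.1, -1.4, -1.9, 0.5, -1.1, -0.9, -1.4, -2.8]
green free [0.495 0.322 0.04 ] fixz [0.489 0.332] [0.0, -0.8, -0.0, 0.8]
white free [0.46  0.164 0.008] fixz [0.459 0.166] [0.2, -1.9, -0.6, 2.0, -1.4, -4.1, 0.5, 2.3]
black free [0.412 0.313 0.015] fixz [0.412 0.312] [-0.9, 0.8, -0.9, 0.2, -2.4, 0.3, -2.5, 1.1]
copper free [ 0.495 -0.241  0.004] fixz [ 0.495 -0.242] [0.8, 1.0, -0.9, 0.5, 1.8, -1.2, -3.0, 3.3]
enamel free [ 0.52  -0.026 -0.001] fixz [ 0.52  -0.026] [-1.4, 0.0, 1.6, -0.6, 2.7, 1.0, -2.1, -1.3]
dish free [ 0.77  -0.146 -0.006] fixz [ 0.771 -0.147] [0.9, -3.4, 0.3, -0.9, 0.8, -0.4, 0.4, -0.9]
hammer head [0.656 0.147 0.015]
hammer end [0.86  0.181 0.015]
h side [0.65  0.15  0.015]
h side [0.85  0.183 0.015]
board corners [array([0.559, 0.165, 0.012]), array([0.435, 0.122, 0.012]), array([0.502, 0.376, 0.012]), array([0.37 , 0.335, 0.012])]
```

Request:
arm_command --commands '[{"tx": -0.03,"ty": -0.015,"tz": -0.03},{"tx": -0.065,"ty": -0.03,"tz": -0.05},{"tx": -0.1,"ty": -0.048,"tz": -0.07},{"tx": -0.135,"ty": -0.065,"tz": -0.07},{"tx": -0.17,"ty": -0.083,"tz": -0.07},{"tx": -0.205,"ty": -0.1,"tz": -0.07},{"tx": -0.24,"ty": -0.117,"tz": -0.07},{"tx": -0.275,"ty": -0.134,"tz": -0.07},{"tx": -0.3,"ty": -0.146,"tz": -0.07},{"tx": -0.317,"ty": -0.154,"tz": -0.07},{"tx": -0.317,"ty": -0.154,"tz": -0.07},{"tx": -0.317,"ty": -0.154,"tz": -0.07}]' --fingers 0.05 --grip_force 60

```text
validation failed for argument at $.co...
```

```bash
python3 - <<'E'
from h import *
s=bot.state(); print(s['time'],s['ee_pos'].round(4),s['ee_rot'].round(4),s['finger_gap'])
m=cam('wrist'); f=imaging.grab_frame('wrist'); cv2.imwrite('pics/w1.png',f); print(m['eye'],m['intrinsics'].tolist())
G=dict(red=(.531,.184),yellow=(.505,.256),green=(.489,.332),white=(.459,.166),blue=(.433,.244),black=(.412,.312))
for n in G:
    d=nets.search_frame('wrist','punch_'+n)
    print(n,[(np.round(e['rect'],0).tolist(),round(e['conf'],2)) for e in d[:2]],projs(m,PUNCH+np.r_[G[n],.012]).min(0).round(),projs(m,PUNCH+np.r_[G[n],.012]).max(0).round())
    if d: x,r=fitrect([(m,np.array(d[0]['rect'],float))],PUNCH,np.r_[G[n],0],.012); print('  ',x.round(4),r.round(1).tolist())
E
```

```text
1.75 [0.19   0.5161 0.2313] [ 0.1755  0.9845 -0.     -0.    ] 0.08534396488946454
[0.12114907 0.5416503  0.37473984] [[294.1153544395152, 0.0, 326.945377993658], [0.0, 294.1153544395152, 203.01610141117573], [0.0, 0.0, 1.0]]
red [] [182. 416.] [223. 505.]
yellow [] [218. 396.] [254. 485.]
green [] [264. 378.] [293. 466.]
white [([175.0, 393.0, 184.0, 400.0], 0.4)] [144. 389.] [194. 476.]
   [0.4651 0.2062] [-3.3, -6.8, 32.6, 74.0]
blue [] [184. 366.] [229. 453.]
black [] [223. 345.] [262. 430.]
```

View pics/w1.png

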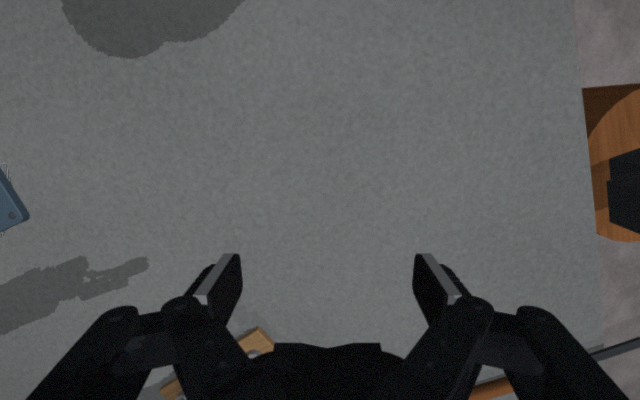

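The move was refused, so the arm hasn't moved. The picture shows only the bench, with a board corner at (255,340), and the fingers fill the lower half. I'll aim a bit farther on and fill in every key.

Request:
arm_command --commands '[{"tx": -0.035,"ty": -0.013,"tz": -0.01,"rx": 0,"ry": 0,"rz": 0},{"tx": -0.07,"ty": -0.026,"tz": -0.02,"rx": 0,"ry": 0,"rz": 0},{"tx": -0.105,"ty": -0.039,"tz": -0.03,"rx": 0,"ry": 0,"rz": 0},{"tx": -0.14,"ty": -0.052,"tz": -0.04,"rx": 0,"ry": 0,"rz": 0},{"tx": -0.175,"ty": -0.065,"tz": -0.05,"rx": 0,"ry": 0,"rz": 0},{"tx": -0.21,"ty": -0.078,"tz": -0.06,"rx": 0,"ry": 0,"rz": 0},{"tx": -0.417,"ty": -0.154,"tz": -0.07,"rx": 0,"ry": 0,"rz": 0},{"tx": -0.417,"ty": -0.154,"tz": -0.07,"rx": 0,"ry": 0,"rz": 0},{"tx": -0.417,"ty": -0.154,"tz": -0.07,"rx": 0,"ry": 0,"rz": 0},{"tx": -0.417,"ty": -0.154,"tz": -0.07,"rx": 0,"ry": 0,"rz": 0},{"tx": -0.417,"ty": -0.154,"tz": -0.07,"rx": 0,"ry": 0,"rz": 0},{"tx": -0.417,"ty": -0.154,"tz": -0.07,"rx": 0,"ry": 0,"rz": 0}]' --fingers 0.05 --grip_force 60

```text
time: 3.1
ee_pos: [0.5323, 0.2232, 0.301]
ee_rot: [0.178, 0.984, -0.001, 0.001]
ft_force: [-0.5, 0.5, -0.4]
finger_gap: 0.0503
grasp_force: 0.0
```

```bash
cat > lookb.py <<'E'
from h import *
import sys
s=bot.state(); print(s['time'],s['ee_pos'].round(4),s['ee_rot'].round(4))
m=cam('wrist'); f=imaging.grab_frame('wrist'); cv2.imwrite(f'pics/{sys.argv[1]}.png',f)
G=dict(red=(.531,.184),yellow=(.505,.256),green=(.489,.332),white=(.459,.166),blue=(.433,.244),black=(.412,.312))
for n in G:
    d=nets.search_frame('wrist','punch_'+n)
    print(n,[(np.round(e['rect'],0).tolist(),round(e['conf'],2)) for e in d[:2]],projs(m,PUNCH+np.r_[G[n],.012]).min(0).round(),projs(m,PUNCH+np.r_[G[n],.012]).max(0).round())
    if d: x,r=fitrect([(m,np.array(d[0]['rect'],float))],PUNCH,np.r_[G[n],0],.012); print('  ',x.round(4),r.round(1).tolist())
E
python3 lookb.py w2
```

```text
3.1 [0.5323 0.2232 0.301 ] [ 1.777e-01  9.841e-01 -8.000e-04  1.100e-03]
red [([286.0, 169.0, 310.0, 201.0], 0.57)] [284. 164.] [312. 201.]
   [0.5338 0.1843] [-1.3, -3.3, 1.9, 2.1]
yellow [([336.0, 129.0, 357.0, 162.0], 0.88), ([6.0, 212.0, 93.0, 286.0], 0.27)] [332. 129.] [357. 159.]
   [0.5077 0.257 ] [-2.8, 1.6, 1.6, -1.1]
green [([376.0, 99.0, 413.0, 122.0], 0.68)] [378.  96.] [419. 121.]
   [0.4887 0.3269] [-1.6, -1.0, 1.1, 1.1]
white [([248.0, 124.0, 280.0, 148.0], 0.85)] [244. 121.] [282. 149.]
   [0.4607 0.1684] [-1.8, -2.0, 3.4, 1.5]
blue [([298.0, 80.0, 325.0, 106.0], 0.63)] [300.  74.] [326. 104.]
   [0.4366 0.2404] [0.4, -1.0, -0.5, 1.4]
black [([348.0, 40.0, 379.0, 76.0], 0.62)] [347.  29.] [380.  71.]
   [0.4204 0.3095] [-1.1, -1.2, 0.8, 2.0]
```

View pics/w2.png

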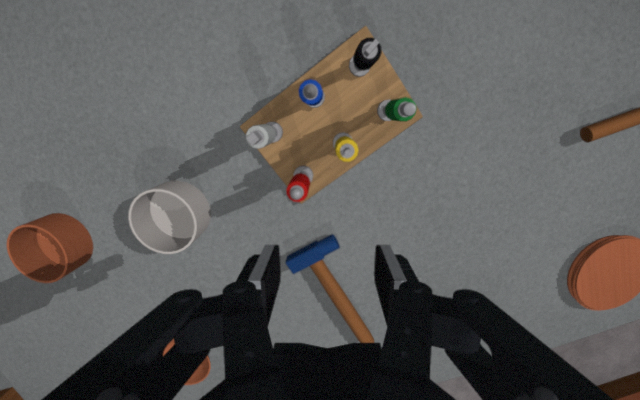

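The wrist view shows all six punches on the board: white (264,135), red (298,185), blue (311,93), yellow (346,148), black (366,55), green (400,110). The enamel pot is at (168,215) and the copper pot at (50,247). I'll fit one rigid grid over all the views.

```bash
python3 - <<'E'
from h import *
ms,md,mw=cam('scene'),cam('side'),cam('wrist')
S=dict(red=[341,120,349,154],yellow=[346,102,355,137],blue=[325,95,335,133],white=[317,116,325,146],black=[333,80,343,115],green=[351.5,85.3,365,121],copper=[206,221,258,265],enamel=[274,169,318,214])
D=dict(red=[292,248,305,284],yellow=[284,279,306,318],blue=[324,289,342,326],green=[277,318,295,354],white=[326,252,342,288],black=[322,323,339,361],copper=[353,142,392,180],enamel=[319,189,357,234])
W=dict(red=[286,169,310,201],yellow=[336,129,357,162],green=[376,99,413,122],white=[248,124,280,148],blue=[298,80,325,106],black=[348,40,379,76])
for n in('copper','enamel'):
    d=nets.search_frame('wrist',n+'_pot'); print(n,[(np.round(e['rect']),round(e['conf'],2)) for e in d[:2]]); W[n]=d[0]['rect']
I=dict(red=(.5,-1),yellow=(.5,0),green=(.5,1),white=(-.5,-1),blue=(-.5,0),black=(-.5,1))
def pos(p):
    c,s=np.cos(p[2]),np.sin(p[2]); v=np.array([c,s])*.075; u=np.array([-s,c])*.075
    return {n:np.r_[p[:2]+i*v+j*u,.012] for n,(i,j) in I.items()}
for V in ([(ms,S),(md,D)],[(mw,W)],[(ms,S),(md,D),(mw,W)]):
    def f(p):
        o=[]; P=pos(p)
        for m,r in V:
            for n in I:
                q=projs(m,PUNCH+P[n]); o.append(np.r_[q.min(0),q.max(0)]-r[n])
        return np.concatenate(o)
    s=least_squares(f,[.472,.249,.3],loss='soft_l1',f_scale=2); print(s.x.round(4),np.abs(f(s.x)).mean())
print({n:p.round(4).tolist() for n,p in pos(s.x).items()})
for n in('copper','enamel'):
    for V in ([(ms,S),(md,D)],[(mw,W)],[(ms,S),(md,D),(mw,W)]):
        x,r=fitrect([(m,np.array(q[n],float)) for m,q in V],POT,np.array([.5,-.1,0]),0); print(n,x.round(4),r.round(1).tolist())
E
```

```text
copper [(array([  8., 213.,  94., 285.]), 0.56)]
enamel [(array([124., 181., 213., 256.]), 0.7)]
[0.4714 0.2495 0.2789] 1.5534029423521731
[0.4684 0.2536 0.2789] 2.120288442338159
[0.4694 0.2523 0.2796] 1.9036244812556333
{'red': [0.5261, 0.1905, 0.012], 'yellow': [0.5054, 0.2626, 0.012], 'green': [0.4847, 0.3347, 0.012], 'white': [0.454, 0.1698, 0.012], 'blue': [0.4333, 0.2419, 0.012], 'black': [0.4126, 0.314, 0.012]}
copper [ 0.4953 -0.2423] [1.8, -1.2, -3.0, 3.3, 0.8, 1.0, -0.9, 0.5]
copper [ 0.4967 -0.2337] [-0.2, 0.9, 0.2, -1.0]
copper [ 0.4964 -0.2363] [4.0, -2.7, -1.0, 1.6, -0.2, 2.1, -1.8, 1.7, -1.5, 1.3, -1.1, -0.7]
enamel [ 0.5199 -0.026 ] [2.7, 1.0, -2.1, -1.3, -1.4, 0.0, 1.6, -0.6]
enamel [ 0.5165 -0.0214] [2.6, 0.7, -3.4, -0.9]
enamel [ 0.5173 -0.0239] [2.5, 0.1, -2.5, -2.3, -0.8, 0.8, 2.4, 0.3, 1.5, 1.7, -4.6, 0.1]
```

```bash
cat > go.py <<'E'
# go.py x y z [psi_deg]: tool-axis shift from the present pose to TCP x y z, turn about tool z to closing angle psi
from h import *
import sys
s=bot.state(); T=R.from_quat(s['ee_rot']); M=T.as_matrix()
x=list(map(float,sys.argv[1:]))
d=M.T@(np.array(x[:3])-s['ee_pos'])
psi=np.degrees(np.arctan2(M[1,1],M[0,1])); print('t',round(s['time'],2),'pos',s['ee_pos'].round(4),'psi',psi.round(2),'tilt',(M[:,2]).round(4),'gap',round(s['finger_gap'],4),'F',s['ft_force'].round(1))
print('shift',d.round(4),'len',np.linalg.norm(d).round(3))
if len(x)>3:
    t=(x[3]-psi+90)%180-90; Mt=np.array([[np.sin(np.radians(x[3])),np.cos(np.radians(x[3])),0],[-np.cos(np.radians(x[3])),np.sin(np.radians(x[3])),0],[0,0,-1]])
    v=[R.from_matrix(M.T@Mt@np.diag([k,k,1])).as_rotvec() for k in(1,-1)]
    print('turn',min(v,key=np.linalg.norm).round(3), 'j',s['joint_positions'].round(2))
E
python3 - <<'E'
from h import *
s=bot.state(); mw=cam('wrist'); imaging.grab_frame('wrist'); print(s['ee_pos'].round(4))
W={n:np.array(nets.search_frame('wrist',n)[0]['rect'],float) for n in ['punch_'+c for c in 'red yellow blue green white black'.split()]+['copper_pot','enamel_pot']}
I=dict(red=(.5,-1),yellow=(.5,0),green=(.5,1),white=(-.5,-1),blue=(-.5,0),black=(-.5,1))
def pos(p):
    c,s=np.cos(p[2]),np.sin(p[2]); v=np.array([c,s])*.075; u=np.array([-s,c])*.075
    return {n:np.r_[p[:2]+i*v+j*u,.012] for n,(i,j) in I.items()}
def f(p):
    o=[]; P=pos(p)
    for n in I:
        q=projs(mw,PUNCH+P[n]); o.append(np.r_[q.min(0),q.max(0)]-W['punch_'+n])
    return np.concatenate(o)
z=least_squares(f,[.472,.249,.3],loss='soft_l1',f_scale=2); print(z.x.round(4),np.abs(f(z.x)).mean()); print({n:p.round(4).tolist() for n,p in pos(z.x).items()})
for n in('copper_pot','enamel_pot'):
    x,r=fitrect([(mw,W[n])],POT,np.array([.5,-.1,0]),0); print(n,x.round(4),r.round(1).tolist())
E
python3 go.py .4566 .1672 .2 70
```

```text
[0.5271 0.2288 0.3016]
[0.4741 0.2492 0.2723] 8.75535941813098
{'red': [0.5304, 0.1871, 0.012], 'yellow': [0.5103, 0.2593, 0.012], 'green': [0.4901, 0.3316, 0.012], 'white': [0.4582, 0.1669, 0.012], 'blue': [0.438, 0.2392, 0.012], 'black': [0.4178, 0.3114, 0.012]}
copper_pot [ 0.4983 -0.2417] [-0.6, 0.0, 0.6, 0.0]
enamel_pot [ 0.5217 -0.0231] [0.6, -0.2, -0.7, 0.1]
t 4.0 pos [0.5281 0.2276 0.3013] psi 69.79 tilt [ 0.  0. -1.] gap 0.0499 F [ 0.7  0.1 -0.4]
shift [ 0.0463 -0.0814  0.1013] len 0.138Traceback (most recent call last):
  File "go.py", line 11, in <module>
    v=[R.from_matrix(M.T@Mt@np.diag([k,k,1])).as_rotvec() for k in(1,-1)]
       ~~~~~~~~~~~~~^^^^^^^^^^^^^^^^^^^^^^^^^
  File "scipy/spatial/transform/_rotation.pyx", line 1143, in scipy.spatial.transform._rotation.Rotation.from_matrix
ValueError: Non-positive determinant (left-handed or null coordinate frame) in rotation matrix 0: [[-9.99993261e-01  3.67108459e-03  3.08004929e-05]
 [ 3.67108403e-03  9.99993261e-01 -1.82281411e-05]
 [ 3.08672024e-05  1.81149471e-05  9.99999999e-01]].
```

Request:
arm_command --commands '[{"tx": 0.015,"ty": -0.027,"tz": 0.025},{"tx": 0.03,"ty": -0.054,"tz": 0.05},{"tx": 0.045,"ty": -0.081,"tz": 0.075},{"tx": 0.045,"ty": -0.081,"tz": 0.085},{"tx": 0.045,"ty": -0.081,"tz": 0.085},{"tx": 0.045,"ty": -0.081,"tz": 0.12},{"tx": 0.045,"ty": -0.081,"tz": 0.155},{"tx": 0.045,"ty": -0.081,"tz": 0.19},{"tx": 0.045,"ty": -0.081,"tz": 0.215},{"tx": 0.045,"ty": -0.081,"tz": 0.233},{"tx": 0.045,"ty": -0.081,"tz": 0.233},{"tx": 0.045,"ty": -0.081,"tz": 0.233}]' --fingers 0.05

```text
validation failed for argument at $.co...
```

```bash
sed -i 's/Mt=np.array(.*/r=np.radians(x[3]); c,q=np.cos(r),np.sin(r); Mt=np.array([[-q,c,0],[c,q,0],[0,0,-1.]])/' go.py
sed -i "s/x=list(map.*/x=list(map(float,sys.argv[1:5]))/" go.py
python3 go.py .4575 .167 .068 70; python3 - <<'E'
from h import *
f=imaging.grab_frame('wrist'); cv2.imwrite('pics/w3.png',f)
E
```

```text
t 4.0 pos [0.5281 0.2276 0.3013] psi 69.79 tilt [ 0.  0. -1.] gap 0.0499 F [ 0.7  0.1 -0.4]
shift [ 0.0454 -0.0812  0.2333] len 0.251
turn [ 0.     0.    -0.004] j [ 0.21  0.27  1.35 -0.    1.52 -1.01]
```

View pics/w3.png

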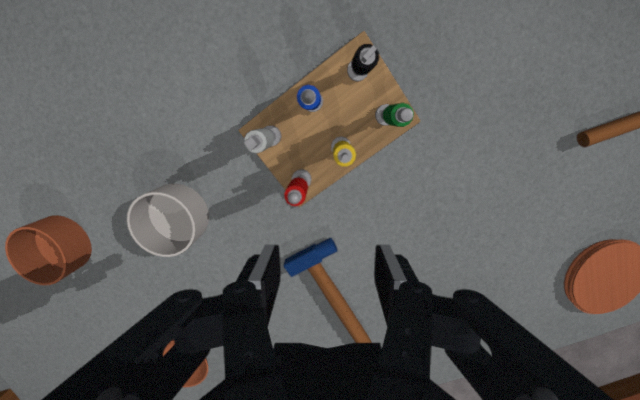

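That was refused as well, so every row needs all six keys. The view hasn't changed: all the punches are standing.

Request:
arm_command --commands '[{"tx": 0.015,"ty": -0.027,"tz": 0.025,"rx": 0,"ry": 0,"rz": 0},{"tx": 0.03,"ty": -0.054,"tz": 0.05,"rx": 0,"ry": 0,"rz": 0},{"tx": 0.045,"ty": -0.081,"tz": 0.075,"rx": 0,"ry": 0,"rz": 0},{"tx": 0.045,"ty": -0.081,"tz": 0.085,"rx": 0,"ry": 0,"rz": 0},{"tx": 0.045,"ty": -0.081,"tz": 0.085,"rx": 0,"ry": 0,"rz": 0},{"tx": 0.045,"ty": -0.081,"tz": 0.12,"rx": 0,"ry": 0,"rz": 0},{"tx": 0.045,"ty": -0.081,"tz": 0.155,"rx": 0,"ry": 0,"rz": 0},{"tx": 0.045,"ty": -0.081,"tz": 0.19,"rx": 0,"ry": 0,"rz": 0},{"tx": 0.045,"ty": -0.081,"tz": 0.215,"rx": 0,"ry": 0,"rz": 0},{"tx": 0.045,"ty": -0.081,"tz": 0.233,"rx": 0,"ry": 0,"rz": 0},{"tx": 0.045,"ty": -0.081,"tz": 0.233,"rx": 0,"ry": 0,"rz": 0},{"tx": 0.045,"ty": -0.081,"tz": 0.233,"rx": 0,"ry": 0,"rz": 0}]' --fingers 0.05

```text
time: 5.05
ee_pos: [0.4593, 0.1675, 0.0687]
ee_rot: [0.175, 0.984, 0.0, 0.0]
ft_force: [0.3, 0.0, 0.8]
finger_gap: 0.0502
grasp_force: 0.0
```

```bash
python3 go.py .4575 .167 .068 70; python3 - <<'E'
from h import *
f=imaging.grab_frame('wrist'); cv2.imwrite('pics/w4.png',f)
E
```

```text
t 5.05 pos [0.4593 0.1675 0.0687] psi 69.79 tilt [ 3.e-04  2.e-04 -1.e+00] gap 0.0502 F [0.3 0.  0.8]
shift [ 0.0015 -0.0011  0.0007] len 0.002
turn [ 0.     0.    -0.004] j [ 0.12  0.33  1.89  0.    0.92 -1.1 ]
```

View pics/w4.png

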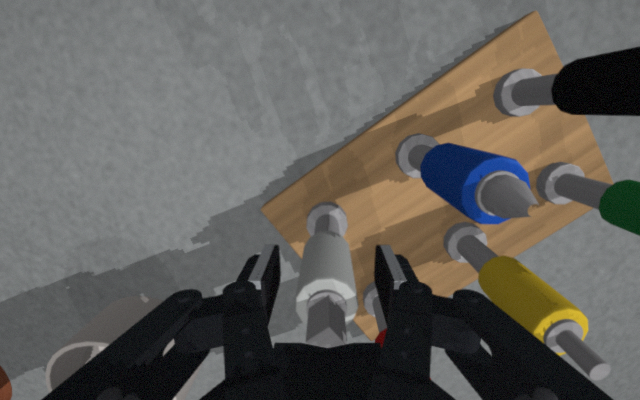

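White is centred between the fingers, with its sleeve at (326,270) and its foot at (327,217). The other feet show clearly too: blue (416,155), black (520,92), yellow (464,242), green (561,185). I'll use those to refine the grid.

```bash
python3 - <<'E'
from h import *
m=cam('wrist')
for n,p in dict(white=(327,217),blue=(416,155),black=(520,92),yellow=(465,242),green=(561,185)).items(): print(n,onz(m,p,.017).round(4))
E
```

```text
white [0.4569 0.1691 0.017 ]
blue [0.4363 0.24   0.017 ]
black [0.4201 0.3142 0.017 ]
yellow [0.5103 0.2575 0.017 ]
green [0.4917 0.3321 0.017 ]
```

Request:
arm_command --commands '[{"tx": 0,"ty": 0,"tz": 0,"rx": 0,"ry": 0,"rz": 0},{"tx": 0,"ty": 0,"tz": 0,"rx": 0,"ry": 0,"rz": 0},{"tx": 0,"ty": 0,"tz": 0,"rx": 0,"ry": 0,"rz": 0},{"tx": 0,"ty": 0,"tz": 0,"rx": 0,"ry": 0,"rz": 0},{"tx": 0,"ty": 0,"tz": 0,"rx": 0,"ry": 0,"rz": 0},{"tx": 0,"ty": 0,"tz": 0,"rx": 0,"ry": 0,"rz": 0},{"tx": 0,"ty": 0,"tz": 0,"rx": 0,"ry": 0,"rz": 0}]' --fingers 0.015 --grip_force 60

```text
time: 5.68
ee_pos: [0.4596, 0.1672, 0.0702]
ee_rot: [0.175, 0.984, 0.001, 0.002]
ft_force: [-1.0, -1.1, 6.4]
finger_gap: 0.0246
grasp_force: 58.7
```

Request:
arm_command --commands '[{"tx": 0,"ty": 0,"tz": -0.02,"rx": 0,"ry": 0,"rz": 0},{"tx": 0,"ty": 0,"tz": -0.055,"rx": 0,"ry": 0,"rz": 0},{"tx": 0,"ty": 0,"tz": -0.09,"rx": 0,"ry": 0,"rz": 0},{"tx": 0,"ty": 0,"tz": -0.125,"rx": 0,"ry": 0,"rz": 0},{"tx": -0.012,"ty": -0.018,"tz": -0.147,"rx": 0,"ry": 0,"rz": 0},{"tx": -0.03,"ty": -0.045,"tz": -0.147,"rx": 0,"ry": 0,"rz": 0},{"tx": -0.05,"ty": -0.075,"tz": -0.147,"rx": 0,"ry": 0,"rz": 0},{"tx": -0.07,"ty": -0.105,"tz": -0.147,"rx": 0,"ry": 0,"rz": 0},{"tx": -0.09,"ty": -0.135,"tz": -0.147,"rx": 0,"ry": 0,"rz": 0},{"tx": -0.106,"ty": -0.159,"tz": -0.147,"rx": 0,"ry": 0,"rz": 0},{"tx": -0.106,"ty": -0.159,"tz": -0.147,"rx": 0,"ry": 0,"rz": 0},{"tx": -0.106,"ty": -0.159,"tz": -0.147,"rx": 0,"ry": 0,"rz": 0}]'

```text
time: 6.68
ee_pos: [0.5025, -0.0202, 0.2156]
ee_rot: [0.177, 0.984, 0.0, 0.0]
ft_force: [-0.4, 0.2, -1.8]
finger_gap: 0.0248
grasp_force: 59.6
```

```bash
python3 - <<'E'
from h import *
m=cam('wrist'); f=imaging.grab_frame('wrist'); s=bot.state(); cv2.imwrite('pics/w5.png',f); print(s['ee_pos'].round(4),s['finger_gap'])
p=s['ee_pos']; print('expected foot px', proj(m,p+[-.0027,.001,-.053]).round(0))
c=np.array([.521,-.0245]); q=projs(m,ring(.046,.055)+np.r_[c,0]); print('rim',q.min(0).round(),q.max(0).round())
d=nets.search_frame('wrist','enamel_pot'); print([(np.round(e['rect']),round(e['conf'],2)) for e in d[:1]]); print(fitrect([(m,np.array(d[0]['rect'],float))],POT,np.r_[c,0],0))
E
python3 go.py .504 -.0185 .064 70
```

```text
[ 0.5022 -0.019   0.2155] 0.02459960243664848
expected foot px [328. 217.]
rim [287. 161.] [371. 242.]
[(array([281., 150., 377., 240.]), 0.81)]
(array([ 0.51774568, -0.02337032]), array([ 1.91535918, -2.21088067, -1.93048593,  1.90192438]))
t 6.78 pos [ 0.502  -0.0183  0.2155] psi 69.76 tilt [-2.e-04  6.e-04 -1.e+00] gap 0.0249 F [ 0.4  0.1 -1.5]
shift [-0.002   0.0004  0.1515] len 0.151
turn [ 0.001 -0.    -0.004] j [-0.26  0.18  1.67  0.    1.29 -1.48]
```

View pics/w5.png

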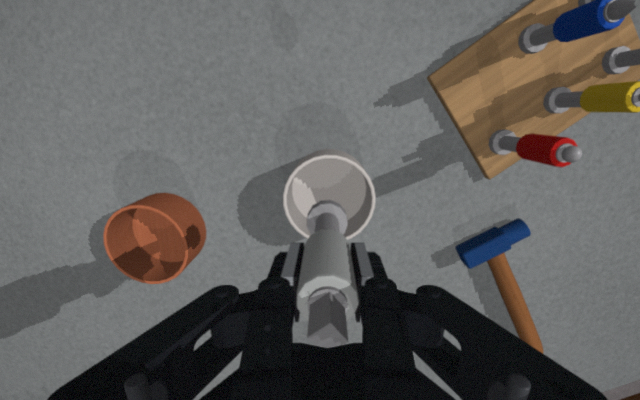

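The wrist view shows the white punch held upright, foot at (328,217) as predicted. The enamel rim runs x 285–375, y 155–242, so the foot is over the pot with about 10 mm to the wall. Lowering it now.

Request:
arm_command --commands '[{"tx": 0,"ty": 0,"tz": 0.03,"rx": 0,"ry": 0,"rz": 0},{"tx": 0,"ty": 0,"tz": 0.06,"rx": 0,"ry": 0,"rz": 0},{"tx": 0,"ty": 0,"tz": 0.09,"rx": 0,"ry": 0,"rz": 0},{"tx": 0,"ty": 0,"tz": 0.115,"rx": 0,"ry": 0,"rz": 0},{"tx": 0,"ty": 0,"tz": 0.135,"rx": 0,"ry": 0,"rz": 0},{"tx": 0,"ty": 0,"tz": 0.145,"rx": 0,"ry": 0,"rz": 0},{"tx": 0,"ty": 0,"tz": 0.149,"rx": 0,"ry": 0,"rz": 0},{"tx": 0,"ty": 0,"tz": 0.151,"rx": 0,"ry": 0,"rz": 0},{"tx": 0,"ty": 0,"tz": 0.151,"rx": 0,"ry": 0,"rz": 0},{"tx": 0,"ty": 0,"tz": 0.151,"rx": 0,"ry": 0,"rz": 0}]'

```text
time: 7.62
ee_pos: [0.5035, -0.0188, 0.0656]
ee_rot: [0.175, 0.985, -0.0, 0.001]
ft_force: [-0.4, -0.0, -2.3]
finger_gap: 0.0246
grasp_force: 59.6
```

Request:
arm_command --commands '[{"tx": 0,"ty": 0,"tz": 0.001,"rx": 0,"ry": 0,"rz": 0},{"tx": 0,"ty": 0,"tz": 0.002,"rx": 0,"ry": 0,"rz": 0},{"tx": 0,"ty": 0,"tz": 0.002,"rx": 0,"ry": 0,"rz": 0}]'

```text
time: 7.87
ee_pos: [0.5036, -0.019, 0.0642]
ee_rot: [0.176, 0.984, -0.0, 0.002]
ft_force: [-2.2, 1.0, 7.8]
finger_gap: 0.0248
grasp_force: 60.8
```

Request:
arm_command --commands '[{"tx": 0,"ty": 0,"tz": 0,"rx": 0,"ry": 0,"rz": 0},{"tx": 0,"ty": 0,"tz": 0,"rx": 0,"ry": 0,"rz": 0},{"tx": 0,"ty": 0,"tz": 0,"rx": 0,"ry": 0,"rz": 0},{"tx": 0,"ty": 0,"tz": 0,"rx": 0,"ry": 0,"rz": 0},{"tx": 0,"ty": 0,"tz": -0.02,"rx": 0,"ry": 0,"rz": 0},{"tx": 0,"ty": 0,"tz": -0.055,"rx": 0,"ry": 0,"rz": 0},{"tx": 0,"ty": 0,"tz": -0.09,"rx": 0,"ry": 0,"rz": 0},{"tx": 0,"ty": 0,"tz": -0.125,"rx": 0,"ry": 0,"rz": 0},{"tx": 0,"ty": 0,"tz": -0.15,"rx": 0,"ry": 0,"rz": 0},{"tx": 0.005,"ty": 0.022,"tz": -0.15,"rx": 0,"ry": 0,"rz": 0},{"tx": 0.013,"ty": 0.057,"tz": -0.15,"rx": 0,"ry": 0,"rz": 0},{"tx": 0.021,"ty": 0.092,"tz": -0.15,"rx": 0,"ry": 0,"rz": 0}]' --fingers 0.046

```text
time: 8.87
ee_pos: [0.515, 0.075, 0.2132]
ee_rot: [0.177, 0.984, 0.0, 0.001]
ft_force: [1.4, -0.4, 0.4]
finger_gap: 0.0459
grasp_force: 0.0
```

Request:
arm_command --commands '[{"tx": 0.008,"ty": 0.035,"tz": 0,"rx": 0,"ry": 0,"rz": 0},{"tx": 0.016,"ty": 0.07,"tz": 0,"rx": 0,"ry": 0,"rz": 0},{"tx": 0.025,"ty": 0.11,"tz": 0,"rx": 0,"ry": 0,"rz": 0},{"tx": 0.025,"ty": 0.11,"tz": 0,"rx": 0,"ry": 0,"rz": 0},{"tx": 0.025,"ty": 0.11,"tz": 0,"rx": 0,"ry": 0,"rz": 0},{"tx": 0.025,"ty": 0.11,"tz": 0,"rx": 0,"ry": 0,"rz": 0}]'

```text
time: 9.37
ee_pos: [0.5288, 0.1866, 0.2119]
ee_rot: [0.175, 0.985, -0.0, -0.0]
ft_force: [-0.1, -0.7, -0.5]
finger_gap: 0.046
grasp_force: 0.0
```

```bash
cat > see.py <<'E'
from h import *
import sys
# see.py name x y : refine the punch's xy from its wrist picture
n=sys.argv[1]; x0=np.array([float(sys.argv[2]),float(sys.argv[3]),.012]); m=cam('wrist'); f=imaging.grab_frame('wrist')
if len(sys.argv)>4: cv2.imwrite(f'pics/{sys.argv[4]}.png',f)
d=nets.regions_of('wrist',n); print([(np.round(e['rect']).tolist(),round(e['conf'],2)) for e in d[:2]])
q=projs(m,PUNCH+x0); print('predicted',q.min(0).round(),q.max(0).round())
if d: x,r=fitrect([(m,np.array(d[0]['rect'],float))],PUNCH,x0,.012); print('fit',x.round(4),r.round(1))
E
python3 go.py .530 .187 .069 70; python3 see.py punch_red .53 .187 w6
```

```text
t 9.37 pos [0.5288 0.1866 0.2119] psi 69.85 tilt [-8.e-04 -7.e-04 -1.e+00] gap 0.046 F [-0.1 -0.7 -0.5]
shift [-0.0011  0.0009  0.1429] len 0.143
turn [-0.001 -0.001 -0.003] j [ 0.14  0.29  1.54 -0.    1.31 -1.08]
[([312.0, 173.0, 341.0, 220.0], 0.63)]
predicted [313. 167.] [342. 218.]
fit [0.5336 0.1849] [-0.2 -2.7  0.2  1.7]
```

View pics/w6.png

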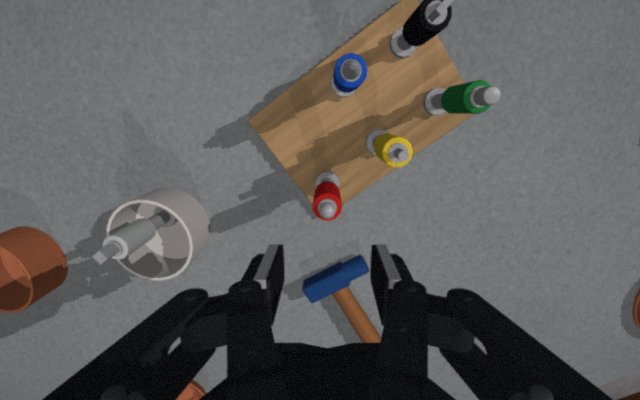

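The picture shows white upright in the enamel pot at (150,232), and red at (327,197), within 3 mm of where it was expected. I'll descend on red, close and lift.

Request:
arm_command --commands '[{"tx": -0.003,"ty": 0,"tz": 0.03,"rx": 0,"ry": 0,"rz": 0},{"tx": -0.003,"ty": 0,"tz": 0.065,"rx": 0,"ry": 0,"rz": 0},{"tx": -0.003,"ty": 0,"tz": 0.1,"rx": 0,"ry": 0,"rz": 0},{"tx": -0.003,"ty": 0,"tz": 0.125,"rx": 0,"ry": 0,"rz": 0},{"tx": -0.003,"ty": 0,"tz": 0.143,"rx": 0,"ry": 0,"rz": 0},{"tx": -0.003,"ty": 0,"tz": 0.143,"rx": 0,"ry": 0,"rz": 0},{"tx": -0.003,"ty": 0,"tz": 0.143,"rx": 0,"ry": 0,"rz": 0}]'

```text
time: 10.05
ee_pos: [0.5315, 0.1843, 0.0689]
ee_rot: [0.176, 0.984, -0.0, -0.001]
ft_force: [-0.1, 0.6, 1.3]
finger_gap: 0.0459
grasp_force: 0.0
```

Request:
arm_command --commands '[{"tx": 0,"ty": 0,"tz": 0,"rx": 0,"ry": 0,"rz": 0},{"tx": 0,"ty": 0,"tz": 0,"rx": 0,"ry": 0,"rz": 0},{"tx": 0,"ty": 0,"tz": 0,"rx": 0,"ry": 0,"rz": 0},{"tx": 0,"ty": 0,"tz": 0,"rx": 0,"ry": 0,"rz": 0},{"tx": 0,"ty": 0,"tz": 0,"rx": 0,"ry": 0,"rz": 0},{"tx": 0,"ty": 0,"tz": 0,"rx": 0,"ry": 0,"rz": 0}]' --fingers 0.015

```text
time: 10.55
ee_pos: [0.5334, 0.1853, 0.0714]
ee_rot: [0.175, 0.985, 0.0, 0.002]
ft_force: [0.2, -2.8, 7.3]
finger_gap: 0.0244
grasp_force: 59.3
```

```bash
python3 go.py .4764 -.2325 .214 70
```

```text
t 10.55 pos [0.5334 0.1853 0.0714] psi 69.8 tilt [ 4.e-03 -4.e-04 -1.e+00] gap 0.0244 F [ 0.2 -2.8  7.3]
shift [-0.0913 -0.4117 -0.1427] len 0.445
turn [ 0.001  0.004 -0.003] j [ 0.14  0.44  1.7  -0.    1.   -1.08]
```

Request:
arm_command --commands '[{"tx": 0,"ty": 0,"tz": -0.02,"rx": 0,"ry": 0,"rz": 0},{"tx": 0,"ty": 0,"tz": -0.055,"rx": 0,"ry": 0,"rz": 0},{"tx": 0,"ty": 0,"tz": -0.09,"rx": 0,"ry": 0,"rz": 0},{"tx": 0,"ty": 0,"tz": -0.125,"rx": 0,"ry": 0,"rz": 0},{"tx": -0.004,"ty": -0.018,"tz": -0.146,"rx": 0,"ry": 0,"rz": 0},{"tx": -0.011,"ty": -0.05,"tz": -0.146,"rx": 0,"ry": 0,"rz": 0},{"tx": -0.019,"ty": -0.086,"tz": -0.146,"rx": 0,"ry": 0,"rz": 0},{"tx": -0.027,"ty": -0.122,"tz": -0.146,"rx": 0,"ry": 0,"rz": 0},{"tx": -0.035,"ty": -0.158,"tz": -0.146,"rx": 0,"ry": 0,"rz": 0},{"tx": -0.043,"ty": -0.194,"tz": -0.146,"rx": 0,"ry": 0,"rz": 0},{"tx": -0.051,"ty": -0.23,"tz": -0.146,"rx": 0,"ry": 0,"rz": 0},{"tx": -0.059,"ty": -0.266,"tz": -0.146,"rx": 0,"ry": 0,"rz": 0}]'

```text
time: 11.55
ee_pos: [0.4946, -0.0856, 0.2157]
ee_rot: [0.175, 0.985, 0.0, 0.0]
ft_force: [1.3, -0.7, -2.6]
finger_gap: 0.0245
grasp_force: 59.5
```

Request:
arm_command --commands '[{"tx": -0.008,"ty": -0.036,"tz": 0,"rx": 0,"ry": 0,"rz": 0},{"tx": -0.016,"ty": -0.072,"tz": 0,"rx": 0,"ry": 0,"rz": 0},{"tx": -0.024,"ty": -0.108,"tz": 0,"rx": 0,"ry": 0,"rz": 0},{"tx": -0.03,"ty": -0.135,"tz": 0,"rx": 0,"ry": 0,"rz": 0},{"tx": -0.032,"ty": -0.146,"tz": 0,"rx": 0,"ry": 0,"rz": 0},{"tx": -0.032,"ty": -0.146,"tz": 0,"rx": 0,"ry": 0,"rz": 0},{"tx": -0.032,"ty": -0.146,"tz": 0,"rx": 0,"ry": 0,"rz": 0},{"tx": -0.032,"ty": -0.146,"tz": 0,"rx": 0,"ry": 0,"rz": 0}]'

```text
time: 12.22
ee_pos: [0.4749, -0.231, 0.2152]
ee_rot: [0.175, 0.985, 0.001, -0.0]
ft_force: [0.6, -0.3, -2.2]
finger_gap: 0.0246
grasp_force: 59.6
```

```bash
python3 go.py .4764 -.2325 .0645 70; python3 - <<'E'
from h import *
m=cam('wrist'); f=imaging.grab_frame('wrist'); cv2.imwrite('pics/w7.png',f)
p=bot.state()['ee_pos']; print('foot px', proj(m,p+[0,0,-.058]).round(0)); c=np.array([.498,-.2405,0])
d=nets.search_frame('wrist','copper_pot'); print([(np.round(e['rect']),round(e['conf'],2)) for e in d[:1]]); q=projs(m,POT+c); print(q.min(0),q.max(0)); print(fitrect([(m,np.array(d[0]['rect'],float))],POT,c,0))
for z in(.055,): q=projs(m,ring(.046,z)+c); print('rim',q.min(0).round(),q.max(0).round())
E
```

```text
t 12.22 pos [ 0.4749 -0.231   0.2152] psi 69.82 tilt [-2.0e-04  1.2e-03 -1.0e+00] gap 0.0246 F [ 0.6 -0.3 -2.2]
shift [-0.002  -0.0011  0.1507] len 0.151
turn [ 0.001 -0.001 -0.003] j [-0.66  0.23  1.61  0.    1.3  -1.88]
foot px [327. 219.]
[(array([281., 156., 372., 242.]), 0.93)]
[279.79621037 155.63089608] [371.53177334 250.24103774]
(array([ 0.49456112, -0.23821538]), array([-0.18322185, -3.88542582,  0.18497946,  4.81680646]))
rim [283. 167.] [368. 247.]
```

View pics/w7.png

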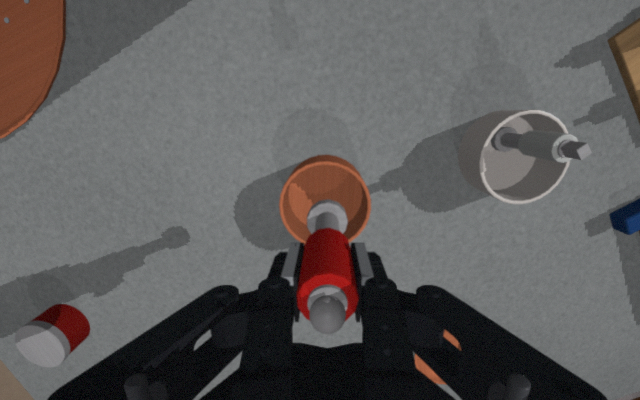

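The picture shows red held over the copper pot, foot at (328,216) inside a rim of about x 282–370, y 158–243. White stands upright in the enamel pot at (530,147). I'll shift 3 mm inward and lower.

Request:
arm_command --commands '[{"tx": -0.003,"ty": 0,"tz": 0.03,"rx": 0,"ry": 0,"rz": 0},{"tx": -0.003,"ty": 0,"tz": 0.06,"rx": 0,"ry": 0,"rz": 0},{"tx": -0.003,"ty": 0,"tz": 0.09,"rx": 0,"ry": 0,"rz": 0},{"tx": -0.003,"ty": 0,"tz": 0.115,"rx": 0,"ry": 0,"rz": 0},{"tx": -0.003,"ty": 0,"tz": 0.135,"rx": 0,"ry": 0,"rz": 0},{"tx": -0.003,"ty": 0,"tz": 0.144,"rx": 0,"ry": 0,"rz": 0},{"tx": -0.003,"ty": 0,"tz": 0.147,"rx": 0,"ry": 0,"rz": 0},{"tx": -0.003,"ty": 0,"tz": 0.149,"rx": 0,"ry": 0,"rz": 0},{"tx": -0.003,"ty": 0,"tz": 0.15,"rx": 0,"ry": 0,"rz": 0},{"tx": -0.003,"ty": 0,"tz": 0.15,"rx": 0,"ry": 0,"rz": 0},{"tx": -0.003,"ty": 0,"tz": 0.15,"rx": 0,"ry": 0,"rz": 0}]'

```text
time: 13.23
ee_pos: [0.4785, -0.2339, 0.0665]
ee_rot: [0.175, 0.984, -0.001, 0.001]
ft_force: [-0.1, 0.6, -1.9]
finger_gap: 0.0246
grasp_force: 59.5
```

Request:
arm_command --commands '[{"tx": 0,"ty": 0,"tz": 0.001,"rx": 0,"ry": 0,"rz": 0},{"tx": 0,"ty": 0,"tz": 0.002,"rx": 0,"ry": 0,"rz": 0},{"tx": 0,"ty": 0,"tz": 0.002,"rx": 0,"ry": 0,"rz": 0}]'

```text
time: 13.48
ee_pos: [0.4785, -0.2341, 0.0653]
ee_rot: [0.176, 0.984, -0.001, 0.001]
ft_force: [-2.4, 1.7, 9.7]
finger_gap: 0.0246
grasp_force: 60.9
```

Request:
arm_command --commands '[{"tx": 0,"ty": 0,"tz": 0,"rx": 0,"ry": 0,"rz": 0},{"tx": 0,"ty": 0,"tz": 0,"rx": 0,"ry": 0,"rz": 0},{"tx": 0,"ty": 0,"tz": 0,"rx": 0,"ry": 0,"rz": 0},{"tx": 0,"ty": 0,"tz": 0,"rx": 0,"ry": 0,"rz": 0},{"tx": 0,"ty": 0,"tz": -0.02,"rx": 0,"ry": 0,"rz": 0},{"tx": 0,"ty": 0,"tz": -0.055,"rx": 0,"ry": 0,"rz": 0},{"tx": 0,"ty": 0,"tz": -0.09,"rx": 0,"ry": 0,"rz": 0},{"tx": 0,"ty": 0,"tz": -0.125,"rx": 0,"ry": 0,"rz": 0},{"tx": 0,"ty": 0,"tz": -0.15,"rx": 0,"ry": 0,"rz": 0},{"tx": 0.01,"ty": 0.02,"tz": -0.15,"rx": 0,"ry": 0,"rz": 0},{"tx": 0.025,"ty": 0.053,"tz": -0.15,"rx": 0,"ry": 0,"rz": 0},{"tx": 0.04,"ty": 0.087,"tz": -0.15,"rx": 0,"ry": 0,"rz": 0}]' --fingers 0.046

```text
time: 14.48
ee_pos: [0.4703, -0.138, 0.2137]
ee_rot: [0.177, 0.984, -0.0, 0.001]
ft_force: [1.3, 1.8, 0.0]
finger_gap: 0.0459
grasp_force: 0.0
```

Request:
arm_command --commands '[{"tx": 0.016,"ty": 0.034,"tz": 0,"rx": 0,"ry": 0,"rz": 0.1},{"tx": 0.032,"ty": 0.068,"tz": 0,"rx": 0,"ry": 0,"rz": 0.2},{"tx": 0.048,"ty": 0.102,"tz": 0,"rx": 0,"ry": 0,"rz": 0.3},{"tx": 0.064,"ty": 0.136,"tz": 0,"rx": 0,"ry": 0,"rz": 0.4},{"tx": 0.08,"ty": 0.17,"tz": 0,"rx": 0,"ry": 0,"rz": 0.5},{"tx": 0.096,"ty": 0.204,"tz": 0,"rx": 0,"ry": 0,"rz": 0.6},{"tx": 0.112,"ty": 0.238,"tz": 0,"rx": 0,"ry": 0,"rz": 0.7},{"tx": 0.128,"ty": 0.272,"tz": 0,"rx": 0,"ry": 0,"rz": 0.8},{"tx": 0.144,"ty": 0.306,"tz": 0,"rx": 0,"ry": 0,"rz": 0.9},{"tx": 0.163,"ty": 0.343,"tz": 0,"rx": 0,"ry": 0,"rz": 1.0},{"tx": 0.163,"ty": 0.343,"tz": 0,"rx": 0,"ry": 0,"rz": 1.044},{"tx": 0.163,"ty": 0.343,"tz": 0,"rx": 0,"ry": 0,"rz": 1.044}]'

```text
time: 15.48
ee_pos: [0.4349, 0.2425, 0.213]
ee_rot: [0.642, 0.767, -0.0, -0.0]
ft_force: [-0.8, -0.6, -0.2]
finger_gap: 0.046
grasp_force: 0.0
```

```bash
python3 go.py .4368 .2397 .0695 10; python3 see.py punch_blue .4368 .2397 w8; python3 go.py .4368 .2397 .0695 10
```

```text
t 15.48 pos [0.4349 0.2425 0.213 ] psi 10.15 tilt [-5.e-04 -0.e+00 -1.e+00] gap 0.046 F [-0.8 -0.6 -0.2]
shift [-0.0031  0.0015  0.1435] len 0.144
turn [-0.    -0.     0.003] j [0.28 0.18 1.68 0.   1.28 0.11]
[([310.0, 170.0, 341.0, 217.0], 0.56)]
predicted [313. 169.] [343. 220.]
fit [0.4349 0.2409] [ 0.4 -2.2 -0.4  1.4]
t 15.58 pos [0.4356 0.2401 0.213 ] psi 10.13 tilt [-5.e-04 -7.e-04 -1.e+00] gap 0.0454 F [-0.3  0.3 -0.4]
shift [-0.0005  0.0012  0.1435] len 0.144
turn [-0.001  0.001  0.002] j [ 0.28  0.18  1.69 -0.    1.28  0.1 ]
```

View pics/w8.png

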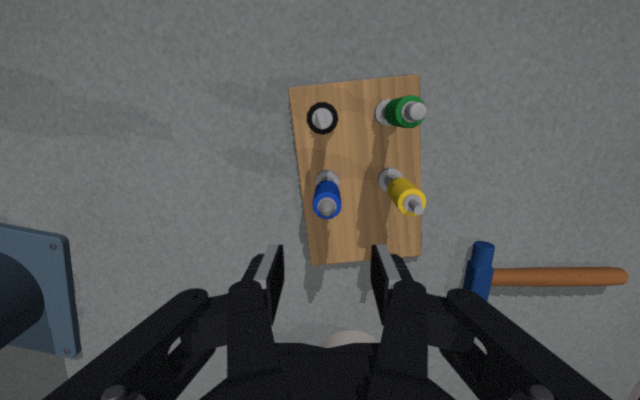

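Blue is at (327,195), right between the fingers. Black (322,118), green (405,110) and yellow (408,197) are all standing. Descending straight down.

Request:
arm_command --commands '[{"tx": 0,"ty": 0,"tz": 0.03,"rx": 0,"ry": 0,"rz": 0},{"tx": 0,"ty": 0,"tz": 0.065,"rx": 0,"ry": 0,"rz": 0},{"tx": 0,"ty": 0,"tz": 0.1,"rx": 0,"ry": 0,"rz": 0},{"tx": 0,"ty": 0,"tz": 0.125,"rx": 0,"ry": 0,"rz": 0},{"tx": 0,"ty": 0,"tz": 0.143,"rx": 0,"ry": 0,"rz": 0},{"tx": 0,"ty": 0,"tz": 0.143,"rx": 0,"ry": 0,"rz": 0},{"tx": 0,"ty": 0,"tz": 0.143,"rx": 0,"ry": 0,"rz": 0}]'

```text
time: 16.17
ee_pos: [0.4357, 0.2387, 0.0698]
ee_rot: [0.643, 0.765, -0.001, -0.001]
ft_force: [0.2, -0.3, -0.1]
finger_gap: 0.046
grasp_force: 0.0
```

Request:
arm_command --commands '[{"tx": 0,"ty": 0,"tz": 0,"rx": 0,"ry": 0,"rz": 0},{"tx": 0,"ty": 0,"tz": 0,"rx": 0,"ry": 0,"rz": 0},{"tx": 0,"ty": 0,"tz": 0,"rx": 0,"ry": 0,"rz": 0},{"tx": 0,"ty": 0,"tz": 0,"rx": 0,"ry": 0,"rz": 0},{"tx": 0,"ty": 0,"tz": 0,"rx": 0,"ry": 0,"rz": 0},{"tx": 0,"ty": 0,"tz": 0,"rx": 0,"ry": 0,"rz": 0}]' --fingers 0.015

```text
time: 16.67
ee_pos: [0.4372, 0.2402, 0.0721]
ee_rot: [0.643, 0.766, 0.001, 0.001]
ft_force: [-0.4, -2.3, 6.0]
finger_gap: 0.025
grasp_force: 58.6
```

```bash
python3 go.py .5005 -.262 .2155 10
```

```text
t 16.67 pos [0.4372 0.2402 0.0721] psi 10.0 tilt [ 3.6e-03  2.0e-04 -1.0e+00] gap 0.025 F [-0.4 -2.3  6. ]
shift [-0.5057 -0.0244 -0.1433] len 0.526
turn [0.004 0.    0.   ] j [ 0.28  0.34  1.86 -0.    0.94  0.11]
```

Request:
arm_command --commands '[{"tx": 0,"ty": 0,"tz": -0.02,"rx": 0,"ry": 0,"rz": 0},{"tx": 0,"ty": 0,"tz": -0.055,"rx": 0,"ry": 0,"rz": 0},{"tx": 0,"ty": 0,"tz": -0.09,"rx": 0,"ry": 0,"rz": 0},{"tx": 0,"ty": 0,"tz": -0.125,"rx": 0,"ry": 0,"rz": 0},{"tx": -0.018,"ty": -0.001,"tz": -0.146,"rx": 0,"ry": 0,"rz": 0},{"tx": -0.05,"ty": -0.002,"tz": -0.146,"rx": 0,"ry": 0,"rz": 0},{"tx": -0.088,"ty": -0.004,"tz": -0.146,"rx": 0,"ry": 0,"rz": 0},{"tx": -0.126,"ty": -0.006,"tz": -0.146,"rx": 0,"ry": 0,"rz": 0},{"tx": -0.164,"ty": -0.008,"tz": -0.146,"rx": 0,"ry": 0,"rz": 0},{"tx": -0.202,"ty": -0.01,"tz": -0.146,"rx": 0,"ry": 0,"rz": 0},{"tx": -0.24,"ty": -0.011,"tz": -0.146,"rx": 0,"ry": 0,"rz": 0},{"tx": -0.278,"ty": -0.013,"tz": -0.146,"rx": 0,"ry": 0,"rz": 0}]'

```text
time: 17.67
ee_pos: [0.471, -0.0374, 0.2169]
ee_rot: [0.643, 0.766, 0.0, 0.001]
ft_force: [0.1, 0.8, -1.9]
finger_gap: 0.0248
grasp_force: 59.1
```

Request:
arm_command --commands '[{"tx": -0.038,"ty": -0.002,"tz": 0,"rx": 0,"ry": 0,"rz": 0},{"tx": -0.076,"ty": -0.004,"tz": 0,"rx": 0,"ry": 0,"rz": 0},{"tx": -0.114,"ty": -0.006,"tz": 0,"rx": 0,"ry": 0,"rz": 0},{"tx": -0.152,"ty": -0.008,"tz": 0,"rx": 0,"ry": 0,"rz": 0},{"tx": -0.19,"ty": -0.009,"tz": 0,"rx": 0,"ry": 0,"rz": 0},{"tx": -0.215,"ty": -0.01,"tz": 0,"rx": 0,"ry": 0,"rz": 0},{"tx": -0.226,"ty": -0.01,"tz": 0,"rx": 0,"ry": 0,"rz": 0},{"tx": -0.226,"ty": -0.01,"tz": 0,"rx": 0,"ry": 0,"rz": 0},{"tx": -0.226,"ty": -0.01,"tz": 0,"rx": 0,"ry": 0,"rz": 0},{"tx": -0.226,"ty": -0.01,"tz": 0,"rx": 0,"ry": 0,"rz": 0}]'

```text
time: 18.5
ee_pos: [0.5002, -0.2586, 0.2163]
ee_rot: [0.643, 0.766, 0.0, -0.001]
ft_force: [0.6, 0.6, -2.3]
finger_gap: 0.0248
grasp_force: 59.1
```

```bash
cat > chk.py <<'E'
from h import *
import sys
# chk.py pot cx cy pic held : predicted foot and rim pixels, rect of pot, rect-fit
n=sys.argv[1]; c=np.array([float(sys.argv[2]),float(sys.argv[3]),0]); m=cam('wrist'); f=imaging.grab_frame('wrist'); cv2.imwrite(f'pics/{sys.argv[4]}.png',f)
p=bot.state()['ee_pos']; print('foot px (on axis)', proj(m,p+[0,0,-.053]).round(0))
d=nets.search_frame('wrist',n); print([(np.round(e['rect']),round(e['conf'],2)) for e in d[:1]]); q=projs(m,POT+c); print('pred',q.min(0).round(),q.max(0).round())
q=projs(m,ring(.046,.055)+c); print('rim',q.min(0).round(),q.max(0).round())
E
python3 go.py .5005 -.262 .066 10; python3 chk.py copper_pot .4965 -.2395 w9
```

```text
t 18.5 pos [ 0.5002 -0.2586  0.2163] psi 10.02 tilt [-5.0e-04  1.2e-03 -1.0e+00] gap 0.0248 F [ 0.6  0.6 -2.3]
shift [-0.0036 -0.0002  0.1502] len 0.15
turn [-0.    -0.001  0.   ] j [-0.68  0.29  1.53  0.    1.32 -0.85]
foot px (on axis) [326. 222.]
[(array([280., 119., 375., 212.]), 0.9)]
pred [279. 119.] [374. 214.]
rim [282. 123.] [370. 210.]
```

View pics/w9.png

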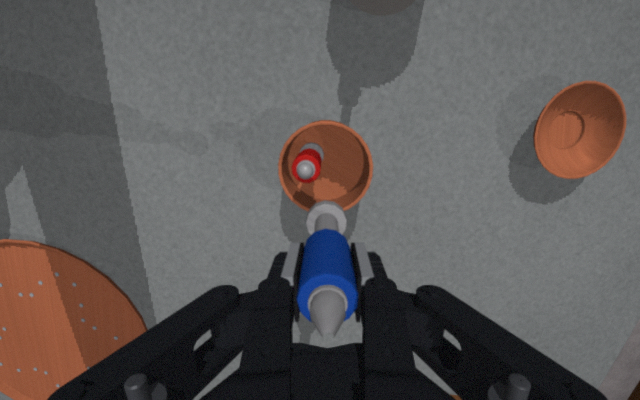

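Red stands upright in the copper pot at (308,165). Blue's foot is at (326,219) just inside the near rim, and the pot position matches the prediction to a pixel. I'll move 6 mm farther out and lower.

Request:
arm_command --commands '[{"tx": -0.006,"ty": 0.001,"tz": 0.02,"rx": 0,"ry": 0,"rz": 0},{"tx": -0.006,"ty": 0.001,"tz": 0.05,"rx": 0,"ry": 0,"rz": 0},{"tx": -0.006,"ty": 0.001,"tz": 0.08,"rx": 0,"ry": 0,"rz": 0},{"tx": -0.006,"ty": 0.001,"tz": 0.11,"rx": 0,"ry": 0,"rz": 0},{"tx": -0.006,"ty": 0.001,"tz": 0.133,"rx": 0,"ry": 0,"rz": 0},{"tx": -0.006,"ty": 0.001,"tz": 0.144,"rx": 0,"ry": 0,"rz": 0},{"tx": -0.006,"ty": 0.001,"tz": 0.148,"rx": 0,"ry": 0,"rz": 0},{"tx": -0.006,"ty": 0.001,"tz": 0.15,"rx": 0,"ry": 0,"rz": 0},{"tx": -0.006,"ty": 0.001,"tz": 0.151,"rx": 0,"ry": 0,"rz": 0},{"tx": -0.006,"ty": 0.001,"tz": 0.151,"rx": 0,"ry": 0,"rz": 0},{"tx": -0.006,"ty": 0.001,"tz": 0.151,"rx": 0,"ry": 0,"rz": 0}]'

```text
time: 19.52
ee_pos: [0.5033, -0.2665, 0.0668]
ee_rot: [0.643, 0.766, 0.0, 0.001]
ft_force: [-0.1, 0.9, -1.4]
finger_gap: 0.0245
grasp_force: 59.1
```

Request:
arm_command --commands '[{"tx": 0,"ty": 0,"tz": 0.001,"rx": 0,"ry": 0,"rz": 0},{"tx": 0,"ty": 0,"tz": 0.002,"rx": 0,"ry": 0,"rz": 0},{"tx": 0,"ty": 0,"tz": 0.002,"rx": 0,"ry": 0,"rz": 0}]'

```text
time: 19.77
ee_pos: [0.5034, -0.2668, 0.066]
ee_rot: [0.643, 0.766, -0.0, 0.002]
ft_force: [-2.8, 2.1, 11.0]
finger_gap: 0.0247
grasp_force: 60.5
```

```bash
python3 go.py .5105 .2585 .0655 -50
```

```text
t 19.77 pos [ 0.5034 -0.2668  0.066 ] psi 9.97 tilt [ 0.0027 -0.0024 -1.    ] gap 0.0247 F [-2.8  2.1 11. ]
shift [ 0.5161  0.098  -0.0007] len 0.525
turn [4.000e-03 1.000e-03 1.047e+00] j [-0.68  0.45  1.7  -0.    0.99 -0.86]
```

Request:
arm_command --commands '[{"tx": 0,"ty": 0,"tz": 0,"rx": 0,"ry": 0,"rz": 0},{"tx": 0,"ty": 0,"tz": 0,"rx": 0,"ry": 0,"rz": 0},{"tx": 0,"ty": 0,"tz": 0,"rx": 0,"ry": 0,"rz": 0},{"tx": 0,"ty": 0,"tz": 0,"rx": 0,"ry": 0,"rz": 0},{"tx": 0,"ty": 0,"tz": -0.02,"rx": 0,"ry": 0,"rz": 0},{"tx": 0,"ty": 0,"tz": -0.055,"rx": 0,"ry": 0,"rz": 0},{"tx": 0,"ty": 0,"tz": -0.09,"rx": 0,"ry": 0,"rz": 0},{"tx": 0,"ty": 0,"tz": -0.125,"rx": 0,"ry": 0,"rz": 0},{"tx": 0,"ty": 0,"tz": -0.15,"rx": 0,"ry": 0,"rz": 0},{"tx": 0.02,"ty": 0.004,"tz": -0.15,"rx": 0,"ry": 0,"rz": 0},{"tx": 0.056,"ty": 0.011,"tz": -0.15,"rx": 0,"ry": 0,"rz": 0},{"tx": 0.093,"ty": 0.018,"tz": -0.15,"rx": 0,"ry": 0,"rz": 0}]' --fingers 0.046

```text
time: 20.77
ee_pos: [0.5042, -0.1714, 0.2137]
ee_rot: [0.644, 0.765, 0.0, 0.001]
ft_force: [-0.1, 0.4, -0.3]
finger_gap: 0.0462
grasp_force: 0.0
```

Request:
arm_command --commands '[{"tx": 0.038,"ty": 0.007,"tz": 0,"rx": 0,"ry": 0,"rz": 0.1},{"tx": 0.076,"ty": 0.015,"tz": 0,"rx": 0,"ry": 0,"rz": 0.2},{"tx": 0.114,"ty": 0.022,"tz": 0,"rx": 0,"ry": 0,"rz": 0.3},{"tx": 0.152,"ty": 0.029,"tz": 0,"rx": 0,"ry": 0,"rz": 0.4},{"tx": 0.19,"ty": 0.037,"tz": 0,"rx": 0,"ry": 0,"rz": 0.5},{"tx": 0.228,"ty": 0.044,"tz": 0,"rx": 0,"ry": 0,"rz": 0.6},{"tx": 0.266,"ty": 0.051,"tz": 0,"rx": 0,"ry": 0,"rz": 0.7},{"tx": 0.304,"ty": 0.059,"tz": 0,"rx": 0,"ry": 0,"rz": 0.8},{"tx": 0.342,"ty": 0.066,"tz": 0,"rx": 0,"ry": 0,"rz": 0.9},{"tx": 0.38,"ty": 0.073,"tz": 0,"rx": 0,"ry": 0,"rz": 1.0},{"tx": 0.41,"ty": 0.079,"tz": 0,"rx": 0,"ry": 0,"rz": 1.047},{"tx": 0.42,"ty": 0.081,"tz": 0,"rx": 0,"ry": 0,"rz": 1.047}]'

```text
time: 21.77
ee_pos: [0.5105, 0.2607, 0.2131]
ee_rot: [0.94, 0.342, 0.0, -0.001]
ft_force: [0.1, -0.8, -0.3]
finger_gap: 0.0457
grasp_force: 0.0
```

Request:
arm_command --commands '[{"tx": 0,"ty": 0,"tz": 0,"rx": 0,"ry": 0,"rz": 0},{"tx": 0,"ty": 0,"tz": 0,"rx": 0,"ry": 0,"rz": 0}]'

```text
time: 21.93
ee_pos: [0.5109, 0.2563, 0.2129]
ee_rot: [0.939, 0.343, -0.0, 0.0]
ft_force: [-0.4, -0.1, 0.3]
finger_gap: 0.0457
grasp_force: 0.0
```

```bash
python3 go.py .5105 .2585 .0695 -50; python3 see.py punch_yellow .5105 .2585 w10;python3 go.py .5105 .2585 .0695 -50
```

```text
t 21.93 pos [0.5109 0.2563 0.2129] psi -49.88 tilt [-7.e-04 -1.e-03 -1.e+00] gap 0.0457 F [-0.4 -0.1  0.3]
shift [ 0.0013 -0.002   0.1434] len 0.143
turn [0.    0.001 0.002] j [ 0.27  0.31  1.51 -0.    1.32  1.14]
[([314.0, 168.0, 340.0, 219.0], 0.87)]
predicted [309. 166.] [339. 216.]
fit [0.5096 0.2551] [-1.9  0.1  1.9 -0.1]
t 22.03 pos [0.5112 0.2551 0.2131] psi -50.04 tilt [-5.e-04 -8.e-04 -1.e+00] gap 0.0465 F [-0.1 -0.2  0.3]
shift [ 0.0018 -0.0031  0.1436] len 0.144
turn [ 0.     0.001 -0.001] j [ 0.27  0.31  1.51 -0.    1.32  1.14]
```

Yellow's rect is centred at x 327, as it was for the earlier grasps. I'll descend, close and lift.

Request:
arm_command --commands '[{"tx": 0,"ty": 0,"tz": 0.03,"rx": 0,"ry": 0,"rz": 0},{"tx": 0,"ty": 0,"tz": 0.065,"rx": 0,"ry": 0,"rz": 0},{"tx": 0,"ty": 0,"tz": 0.1,"rx": 0,"ry": 0,"rz": 0},{"tx": 0,"ty": 0,"tz": 0.125,"rx": 0,"ry": 0,"rz": 0},{"tx": 0,"ty": 0,"tz": 0.143,"rx": 0,"ry": 0,"rz": 0},{"tx": 0,"ty": 0,"tz": 0.143,"rx": 0,"ry": 0,"rz": 0},{"tx": 0,"ty": 0,"tz": 0.143,"rx": 0,"ry": 0,"rz": 0}]'

```text
time: 22.62
ee_pos: [0.5109, 0.2549, 0.0699]
ee_rot: [0.94, 0.341, -0.001, 0.0]
ft_force: [0.0, -0.0, -0.5]
finger_gap: 0.0459
grasp_force: 0.0
```

Request:
arm_command --commands '[{"tx": 0,"ty": 0,"tz": 0,"rx": 0,"ry": 0,"rz": 0},{"tx": 0,"ty": 0,"tz": 0,"rx": 0,"ry": 0,"rz": 0},{"tx": 0,"ty": 0,"tz": 0,"rx": 0,"ry": 0,"rz": 0},{"tx": 0,"ty": 0,"tz": 0,"rx": 0,"ry": 0,"rz": 0},{"tx": 0,"ty": 0,"tz": 0,"rx": 0,"ry": 0,"rz": 0},{"tx": 0,"ty": 0,"tz": 0,"rx": 0,"ry": 0,"rz": 0}]' --fingers 0.015

```text
time: 23.12
ee_pos: [0.5125, 0.2565, 0.0724]
ee_rot: [0.94, 0.342, 0.002, 0.001]
ft_force: [-0.8, -1.7, 6.7]
finger_gap: 0.0245
grasp_force: 59.2
```

```bash
python3 go.py .514 -.2247 .2155 -50
```

```text
t 23.12 pos [0.5125 0.2565 0.0724] psi -49.99 tilt [ 3.9e-03  3.0e-04 -1.0e+00] gap 0.0245 F [-0.8 -1.7  6.7]
shift [-0.3078  0.3699 -0.1432] len 0.502
turn [ 0.002 -0.003  0.   ] j [ 0.27  0.45  1.68 -0.    1.01  1.14]
```

Request:
arm_command --commands '[{"tx": 0,"ty": 0,"tz": -0.02,"rx": 0,"ry": 0,"rz": 0},{"tx": 0,"ty": 0,"tz": -0.055,"rx": 0,"ry": 0,"rz": 0},{"tx": 0,"ty": 0,"tz": -0.09,"rx": 0,"ry": 0,"rz": 0},{"tx": 0,"ty": 0,"tz": -0.125,"rx": 0,"ry": 0,"rz": 0},{"tx": -0.011,"ty": 0.013,"tz": -0.146,"rx": 0,"ry": 0,"rz": 0},{"tx": -0.031,"ty": 0.038,"tz": -0.146,"rx": 0,"ry": 0,"rz": 0},{"tx": -0.055,"ty": 0.067,"tz": -0.146,"rx": 0,"ry": 0,"rz": 0},{"tx": -0.079,"ty": 0.096,"tz": -0.146,"rx": 0,"ry": 0,"rz": 0},{"tx": -0.103,"ty": 0.125,"tz": -0.146,"rx": 0,"ry": 0,"rz": 0},{"tx": -0.127,"ty": 0.154,"tz": -0.146,"rx": 0,"ry": 0,"rz": 0},{"tx": -0.151,"ty": 0.183,"tz": -0.146,"rx": 0,"ry": 0,"rz": 0},{"tx": -0.175,"ty": 0.212,"tz": -0.146,"rx": 0,"ry": 0,"rz": 0}]'

```text
time: 24.12
ee_pos: [0.5128, -0.0199, 0.2167]
ee_rot: [0.94, 0.342, 0.0, 0.0]
ft_force: [0.4, -0.2, -2.9]
finger_gap: 0.0245
grasp_force: 59.1
```

Request:
arm_command --commands '[{"tx": -0.024,"ty": 0.029,"tz": 0,"rx": 0,"ry": 0,"rz": 0},{"tx": -0.048,"ty": 0.058,"tz": 0,"rx": 0,"ry": 0,"rz": 0},{"tx": -0.072,"ty": 0.087,"tz": 0,"rx": 0,"ry": 0,"rz": 0},{"tx": -0.096,"ty": 0.116,"tz": 0,"rx": 0,"ry": 0,"rz": 0},{"tx": -0.119,"ty": 0.143,"tz": 0,"rx": 0,"ry": 0,"rz": 0},{"tx": -0.131,"ty": 0.158,"tz": 0,"rx": 0,"ry": 0,"rz": 0},{"tx": -0.131,"ty": 0.158,"tz": 0,"rx": 0,"ry": 0,"rz": 0},{"tx": -0.131,"ty": 0.158,"tz": 0,"rx": 0,"ry": 0,"rz": 0},{"tx": -0.131,"ty": 0.158,"tz": 0,"rx": 0,"ry": 0,"rz": 0},{"tx": -0.131,"ty": 0.158,"tz": 0,"rx": 0,"ry": 0,"rz": 0}]'

```text
time: 24.95
ee_pos: [0.5143, -0.2223, 0.2164]
ee_rot: [0.94, 0.342, 0.0, -0.0]
ft_force: [0.4, -0.1, -2.8]
finger_gap: 0.025
grasp_force: 59.3
```

```bash
python3 go.py .514 -.2247 .0665 -50; python3 chk.py copper_pot .4965 -.2395 w11; python3 go.py .514 -.2247 .0665 -50
```

```text
t 24.95 pos [ 0.5143 -0.2223  0.2164] psi -49.95 tilt [-2.e-04  6.e-04 -1.e+00] gap 0.025 F [ 0.4 -0.1 -2.8]
shift [-0.0019  0.0017  0.1499] len 0.15
turn [-0.001 -0.     0.001] j [-0.61  0.29  1.53  0.    1.32  0.26]
foot px (on axis) [326. 223.]
[(array([282., 159., 375., 238.]), 0.8)]
pred [283. 156.] [374. 251.]
rim [286. 167.] [370. 247.]
t 25.05 pos [ 0.5145 -0.2223  0.2165] psi -49.92 tilt [ 1.e-04  2.e-04 -1.e+00] gap 0.0245 F [ 0.4 -0.8 -2.7]
shift [-0.002   0.0015  0.15  ] len 0.15
turn [-0.    -0.     0.001] j [-0.61  0.29  1.53  0.    1.32  0.26]
```

View pics/w11.png

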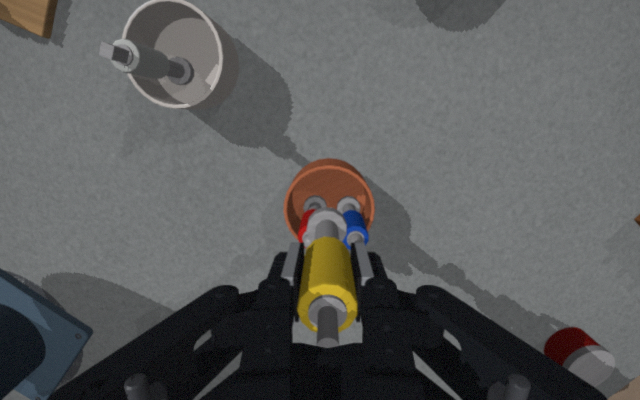

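The picture shows red and blue upright side by side in the copper pot, feet near (314,205) and (350,205). Yellow is held above at (326,218). I'll work out the feet positions before lowering.

```bash
python3 - <<'E'
from h import *
m=cam('wrist'); c=np.array([.4965,-.2395]); p=bot.state()['ee_pos']
for n,q in dict(red=(314,206),blue=(349,206)).items():
    w=onz(m,q,.013)[:2]; d=w-c; print(n,w.round(4),'r',np.hypot(*d).round(4),'th',np.degrees(np.arctan2(d[1],d[0])).round())
t=p[:2]+.0025*np.array([.766,.643]); print('yellow foot if lowered',t.round(4),t-c,np.hypot(*(t-c)))
for n,q in dict(red=(307,232),blue=(356,238)).items(): print(n,'sleeve top',onz(m,q,.106)[:2].round(4))
print('yellow floor px',proj(m,[*t,.013]).round(),'floor centre',proj(m,[*c,.006]).round())
E
```

```text
red [ 0.4782 -0.2325] r 0.0196 th 159.0
blue [ 0.5061 -0.2656] r 0.0278 th -70.0
yellow foot if lowered [ 0.5164 -0.2207] [0.01992961 0.01884661] 0.027429622188774296
red sleeve top [ 0.4795 -0.2281]
blue sleeve top [ 0.5043 -0.2671]
yellow floor px [327. 177.] floor centre [328. 197.]
```

Request:
arm_command --commands '[{"tx": -0.002,"ty": 0.002,"tz": 0.02,"rx": 0,"ry": 0,"rz": 0},{"tx": -0.002,"ty": 0.002,"tz": 0.05,"rx": 0,"ry": 0,"rz": 0},{"tx": -0.002,"ty": 0.002,"tz": 0.08,"rx": 0,"ry": 0,"rz": 0},{"tx": -0.002,"ty": 0.002,"tz": 0.11,"rx": 0,"ry": 0,"rz": 0},{"tx": -0.002,"ty": 0.002,"tz": 0.133,"rx": 0,"ry": 0,"rz": 0},{"tx": -0.002,"ty": 0.002,"tz": 0.144,"rx": 0,"ry": 0,"rz": 0},{"tx": -0.002,"ty": 0.002,"tz": 0.148,"rx": 0,"ry": 0,"rz": 0},{"tx": -0.002,"ty": 0.002,"tz": 0.15,"rx": 0,"ry": 0,"rz": 0},{"tx": -0.002,"ty": 0.002,"tz": 0.152,"rx": 0,"ry": 0,"rz": 0},{"tx": -0.002,"ty": 0.002,"tz": 0.152,"rx": 0,"ry": 0,"rz": 0},{"tx": -0.002,"ty": 0.002,"tz": 0.152,"rx": 0,"ry": 0,"rz": 0}]'

```text
time: 25.97
ee_pos: [0.5153, -0.227, 0.0664]
ee_rot: [0.94, 0.342, 0.001, 0.001]
ft_force: [-0.5, 1.0, 4.1]
finger_gap: 0.0248
grasp_force: 59.4
```

Request:
arm_command --commands '[{"tx": 0,"ty": 0,"tz": 0,"rx": 0,"ry": 0,"rz": 0},{"tx": 0,"ty": 0,"tz": 0,"rx": 0,"ry": 0,"rz": 0},{"tx": 0,"ty": 0,"tz": 0,"rx": 0,"ry": 0,"rz": 0},{"tx": 0,"ty": 0,"tz": 0,"rx": 0,"ry": 0,"rz": 0},{"tx": 0,"ty": 0,"tz": -0.02,"rx": 0,"ry": 0,"rz": 0},{"tx": 0,"ty": 0,"tz": -0.055,"rx": 0,"ry": 0,"rz": 0},{"tx": 0,"ty": 0,"tz": -0.09,"rx": 0,"ry": 0,"rz": 0},{"tx": 0,"ty": 0,"tz": -0.125,"rx": 0,"ry": 0,"rz": 0},{"tx": 0,"ty": 0,"tz": -0.15,"rx": 0,"ry": 0,"rz": 0},{"tx": 0.012,"ty": -0.016,"tz": -0.15,"rx": 0,"ry": 0,"rz": 0},{"tx": 0.034,"ty": -0.044,"tz": -0.15,"rx": 0,"ry": 0,"rz": 0},{"tx": 0.056,"ty": -0.073,"tz": -0.15,"rx": 0,"ry": 0,"rz": 0}]' --fingers 0.046

```text
time: 26.97
ee_pos: [0.5104, -0.1348, 0.2149]
ee_rot: [0.94, 0.341, 0.001, 0.001]
ft_force: [0.9, 0.5, -0.1]
finger_gap: 0.0456
grasp_force: 0.0
```

Request:
arm_command --commands '[{"tx": 0.023,"ty": -0.03,"tz": 0,"rx": 0,"ry": 0,"rz": 0.1},{"tx": 0.046,"ty": -0.06,"tz": 0,"rx": 0,"ry": 0,"rz": 0.2},{"tx": 0.069,"ty": -0.09,"tz": 0,"rx": 0,"ry": 0,"rz": 0.3},{"tx": 0.092,"ty": -0.12,"tz": 0,"rx": 0,"ry": 0,"rz": 0.4},{"tx": 0.115,"ty": -0.15,"tz": 0,"rx": 0,"ry": 0,"rz": 0.5},{"tx": 0.138,"ty": -0.18,"tz": 0,"rx": 0,"ry": 0,"rz": 0.6},{"tx": 0.161,"ty": -0.211,"tz": 0,"rx": 0,"ry": 0,"rz": 0.7},{"tx": 0.184,"ty": -0.241,"tz": 0,"rx": 0,"ry": 0,"rz": 0.8},{"tx": 0.207,"ty": -0.271,"tz": 0,"rx": 0,"ry": 0,"rz": 0.9},{"tx": 0.23,"ty": -0.301,"tz": 0,"rx": 0,"ry": 0,"rz": 1.0},{"tx": 0.253,"ty": -0.331,"tz": 0,"rx": 0,"ry": 0,"rz": 1.047},{"tx": 0.273,"ty": -0.357,"tz": 0,"rx": 0,"ry": 0,"rz": 1.047}]'

```text
time: 27.97
ee_pos: [0.4895, 0.3169, 0.2144]
ee_rot: [0.985, -0.175, 0.0, -0.0]
ft_force: [0.3, -1.1, -0.4]
finger_gap: 0.0461
grasp_force: 0.0
```

Request:
arm_command --commands '[{"tx": 0,"ty": 0,"tz": 0,"rx": 0,"ry": 0,"rz": 0},{"tx": 0,"ty": 0,"tz": 0,"rx": 0,"ry": 0,"rz": 0},{"tx": 0,"ty": 0,"tz": 0,"rx": 0,"ry": 0,"rz": 0}]'

```text
time: 28.22
ee_pos: [0.4898, 0.3141, 0.214]
ee_rot: [0.985, -0.173, -0.0, 0.0]
ft_force: [-0.5, 0.2, 0.3]
finger_gap: 0.0465
grasp_force: 0.0
```

```bash
python3 go.py .490 .331 .0695 -110; python3 see.py punch_green .490 .331 w12;python3 go.py .490 .331 .0695 -110
```

```text
t 28.22 pos [0.4898 0.3141 0.214 ] psi -109.96 tilt [-4.e-04 -8.e-04 -1.e+00] gap 0.0465 F [-0.5  0.2  0.3]
shift [-0.0055 -0.0161  0.1445] len 0.145
turn [0.001 0.    0.001] j [ 0.38  0.33  1.48 -0.    1.33  2.3 ]
[([297.0, 176.0, 325.0, 227.0], 0.67), ([598.0, 56.0, 640.0, 85.0], 0.63)]
predicted [294. 172.] [326. 223.]
fit [0.4856 0.3312] [-1.  -0.7  1.5  0.6]
t 28.32 pos [0.4901 0.3133 0.2142] psi -110.07 tilt [-2.e-04 -5.e-04 -1.e+00] gap 0.0462 F [-0.1  0.2  0.2]
shift [-0.0062 -0.0167  0.1447] len 0.146
turn [ 0.001 -0.    -0.001] j [ 0.38  0.33  1.48 -0.    1.33  2.3 ]
```

Request:
arm_command --commands '[{"tx": -0.008,"ty": -0.016,"tz": 0,"rx": 0,"ry": 0,"rz": 0},{"tx": -0.008,"ty": -0.016,"tz": 0,"rx": 0,"ry": 0,"rz": 0},{"tx": -0.008,"ty": -0.016,"tz": 0.03,"rx": 0,"ry": 0,"rz": 0},{"tx": -0.008,"ty": -0.016,"tz": 0.065,"rx": 0,"ry": 0,"rz": 0},{"tx": -0.008,"ty": -0.016,"tz": 0.1,"rx": 0,"ry": 0,"rz": 0},{"tx": -0.008,"ty": -0.016,"tz": 0.125,"rx": 0,"ry": 0,"rz": 0},{"tx": -0.008,"ty": -0.016,"tz": 0.1445,"rx": 0,"ry": 0,"rz": 0},{"tx": -0.008,"ty": -0.016,"tz": 0.1445,"rx": 0,"ry": 0,"rz": 0},{"tx": -0.008,"ty": -0.016,"tz": 0.1445,"rx": 0,"ry": 0,"rz": 0}]'

```text
time: 29.07
ee_pos: [0.4877, 0.3308, 0.0692]
ee_rot: [0.985, -0.174, -0.001, 0.001]
ft_force: [0.5, -0.6, 1.1]
finger_gap: 0.0458
grasp_force: 0.0
```

Request:
arm_command --commands '[{"tx": 0,"ty": 0,"tz": 0,"rx": 0,"ry": 0,"rz": 0},{"tx": 0,"ty": 0,"tz": 0,"rx": 0,"ry": 0,"rz": 0},{"tx": 0,"ty": 0,"tz": 0,"rx": 0,"ry": 0,"rz": 0},{"tx": 0,"ty": 0,"tz": 0,"rx": 0,"ry": 0,"rz": 0},{"tx": 0,"ty": 0,"tz": 0,"rx": 0,"ry": 0,"rz": 0},{"tx": 0,"ty": 0,"tz": 0,"rx": 0,"ry": 0,"rz": 0}]' --fingers 0.015

```text
time: 29.57
ee_pos: [0.4893, 0.3323, 0.0719]
ee_rot: [0.985, -0.174, 0.002, -0.001]
ft_force: [-0.4, -2.6, 7.1]
finger_gap: 0.0249
grasp_force: 58.6
```

```bash
python3 go.py .5405 -.0317 .2155 -110
```

```text
t 29.57 pos [0.4893 0.3323 0.0719] psi -109.99 tilt [ 3.7e-03  6.0e-04 -1.0e+00] gap 0.0249 F [-0.4 -2.6  7.1]
shift [ 0.173   0.3243 -0.1436] len 0.395
turn [-0.002 -0.003  0.   ] j [ 0.41  0.48  1.63 -0.    1.03  2.33]
```

Request:
arm_command --commands '[{"tx": 0,"ty": 0,"tz": -0.02,"rx": 0,"ry": 0,"rz": 0},{"tx": 0,"ty": 0,"tz": -0.055,"rx": 0,"ry": 0,"rz": 0},{"tx": 0,"ty": 0,"tz": -0.09,"rx": 0,"ry": 0,"rz": 0},{"tx": 0,"ty": 0,"tz": -0.125,"rx": 0,"ry": 0,"rz": 0},{"tx": 0.008,"ty": 0.015,"tz": -0.146,"rx": 0,"ry": 0,"rz": 0},{"tx": 0.023,"ty": 0.043,"tz": -0.146,"rx": 0,"ry": 0,"rz": 0},{"tx": 0.04,"ty": 0.075,"tz": -0.146,"rx": 0,"ry": 0,"rz": 0},{"tx": 0.057,"ty": 0.107,"tz": -0.146,"rx": 0,"ry": 0,"rz": 0},{"tx": 0.074,"ty": 0.139,"tz": -0.146,"rx": 0,"ry": 0,"rz": 0},{"tx": 0.091,"ty": 0.17,"tz": -0.146,"rx": 0,"ry": 0,"rz": 0},{"tx": 0.108,"ty": 0.202,"tz": -0.146,"rx": 0,"ry": 0,"rz": 0},{"tx": 0.125,"ty": 0.234,"tz": -0.146,"rx": 0,"ry": 0,"rz": 0}]'

```text
time: 30.57
ee_pos: [0.525, 0.0682, 0.2162]
ee_rot: [0.985, -0.173, 0.0, -0.0]
ft_force: [1.5, -0.8, -2.2]
finger_gap: 0.0248
grasp_force: 59.4
```

Request:
arm_command --commands '[{"tx": 0.016,"ty": 0.03,"tz": 0,"rx": 0,"ry": 0,"rz": 0},{"tx": 0.032,"ty": 0.06,"tz": 0,"rx": 0,"ry": 0,"rz": 0},{"tx": 0.044,"ty": 0.082,"tz": 0,"rx": 0,"ry": 0,"rz": 0},{"tx": 0.048,"ty": 0.089,"tz": 0,"rx": 0,"ry": 0,"rz": 0},{"tx": 0.048,"ty": 0.089,"tz": 0,"rx": 0,"ry": 0,"rz": 0},{"tx": 0.048,"ty": 0.089,"tz": 0,"rx": 0,"ry": 0,"rz": 0},{"tx": 0.048,"ty": 0.089,"tz": 0,"rx": 0,"ry": 0,"rz": 0},{"tx": 0.048,"ty": 0.089,"tz": 0,"rx": 0,"ry": 0,"rz": 0}]'

```text
time: 31.23
ee_pos: [0.5397, -0.0289, 0.2159]
ee_rot: [0.985, -0.173, -0.0, -0.0]
ft_force: [-0.0, -0.2, -2.0]
finger_gap: 0.0247
grasp_force: 59.5
```

```bash
python3 go.py .5405 -.0317 .066 -110; python3 chk.py enamel_pot .5195 -.0245 w13; python3 go.py .5405 -.0317 .066 -110
```

```text
t 31.23 pos [ 0.5397 -0.0289  0.2159] psi -109.9 tilt [-1.e-04  6.e-04 -1.e+00] gap 0.0247 F [-0.  -0.2 -2. ]
shift [0.0018 0.0024 0.1499] len 0.15
turn [-0.     0.     0.002] j [-0.26  0.25  1.58  0.    1.31  1.66]
foot px (on axis) [327. 223.]
[(array([282., 156., 379., 246.]), 0.9)]
pred [284. 153.] [376. 247.]
rim [288. 163.] [372. 244.]
t 31.33 pos [ 0.5398 -0.0291  0.2159] psi -109.9 tilt [ 0.e+00  3.e-04 -1.e+00] gap 0.0246 F [ 0.1  0.8 -2.4]
shift [0.0015 0.0022 0.1499] len 0.15
turn [-0.     0.     0.002] j [-0.26  0.25  1.58  0.    1.31  1.66]
```

View pics/w13.png

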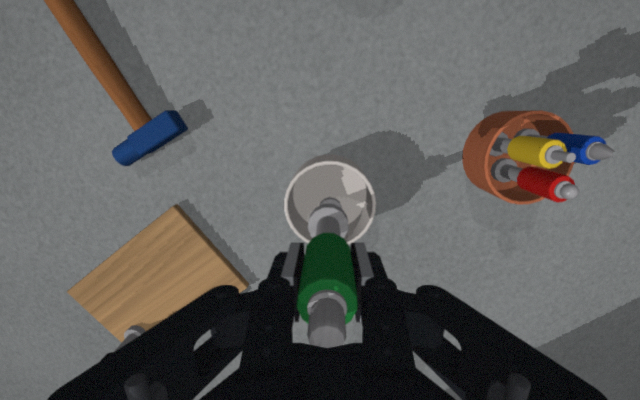

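The picture shows three punches upright in the copper pot around (535,165). Green is held at (327,218) over the enamel pot, with white's foot behind it at (329,203). Lowering green straight down.

Request:
arm_command --commands '[{"tx": 0,"ty": 0,"tz": 0.02,"rx": 0,"ry": 0,"rz": 0},{"tx": 0,"ty": 0,"tz": 0.05,"rx": 0,"ry": 0,"rz": 0},{"tx": 0,"ty": 0,"tz": 0.08,"rx": 0,"ry": 0,"rz": 0},{"tx": 0,"ty": 0,"tz": 0.11,"rx": 0,"ry": 0,"rz": 0},{"tx": 0,"ty": 0,"tz": 0.133,"rx": 0,"ry": 0,"rz": 0},{"tx": 0,"ty": 0,"tz": 0.144,"rx": 0,"ry": 0,"rz": 0},{"tx": 0,"ty": 0,"tz": 0.148,"rx": 0,"ry": 0,"rz": 0},{"tx": 0,"ty": 0,"tz": 0.15,"rx": 0,"ry": 0,"rz": 0},{"tx": 0,"ty": 0,"tz": 0.152,"rx": 0,"ry": 0,"rz": 0},{"tx": 0,"ty": 0,"tz": 0.152,"rx": 0,"ry": 0,"rz": 0},{"tx": 0,"ty": 0,"tz": 0.152,"rx": 0,"ry": 0,"rz": 0}]'

```text
time: 32.25
ee_pos: [0.5412, -0.0305, 0.0659]
ee_rot: [0.985, -0.174, 0.002, 0.0]
ft_force: [-2.7, -0.1, 5.8]
finger_gap: 0.0246
grasp_force: 59.8
```

Request:
arm_command --commands '[{"tx": 0,"ty": 0,"tz": 0,"rx": 0,"ry": 0,"rz": 0},{"tx": 0,"ty": 0,"tz": 0,"rx": 0,"ry": 0,"rz": 0},{"tx": 0,"ty": 0,"tz": 0,"rx": 0,"ry": 0,"rz": 0},{"tx": 0,"ty": 0,"tz": 0,"rx": 0,"ry": 0,"rz": 0},{"tx": 0,"ty": 0,"tz": -0.02,"rx": 0,"ry": 0,"rz": 0},{"tx": 0,"ty": 0,"tz": -0.055,"rx": 0,"ry": 0,"rz": 0},{"tx": 0,"ty": 0,"tz": -0.09,"rx": 0,"ry": 0,"rz": 0},{"tx": 0,"ty": 0,"tz": -0.125,"rx": 0,"ry": 0,"rz": 0},{"tx": 0,"ty": 0,"tz": -0.16,"rx": 0,"ry": 0,"rz": 0},{"tx": -0.02,"ty": 0.01,"tz": -0.18,"rx": 0,"ry": 0,"rz": 0},{"tx": -0.05,"ty": 0.03,"tz": -0.2,"rx": 0,"ry": 0,"rz": 0},{"tx": -0.08,"ty": 0.05,"tz": -0.21,"rx": 0,"ry": 0,"rz": 0}]' --fingers 0.046

```text
time: 33.25
ee_pos: [0.4481, -0.0505, 0.2762]
ee_rot: [0.985, -0.173, 0.002, 0.0]
ft_force: [-0.7, -1.6, 1.7]
finger_gap: 0.0461
grasp_force: 0.0
```

Request:
arm_command --commands '[{"tx": -0.02,"ty": 0.02,"tz": -0.01,"rx": 0,"ry": 0,"rz": 0},{"tx": -0.02,"ty": 0.03,"tz": -0.01,"rx": 0,"ry": 0,"rz": 0},{"tx": -0.02,"ty": 0.03,"tz": -0.01,"rx": 0,"ry": 0,"rz": 0},{"tx": -0.02,"ty": 0.03,"tz": -0.01,"rx": 0,"ry": 0,"rz": 0},{"tx": -0.02,"ty": 0.03,"tz": -0.01,"rx": 0,"ry": 0,"rz": 0}]'

```text
time: 33.67
ee_pos: [0.4193, -0.0713, 0.2833]
ee_rot: [0.985, -0.174, -0.0, -0.0]
ft_force: [-0.2, 0.4, 0.2]
finger_gap: 0.0458
grasp_force: 0.0
```

```bash
python3 - <<'E'
from h import *
m=cam('wrist'); f=imaging.grab_frame('wrist')
for n in 'copper_pot enamel_pot punch_red punch_yellow punch_blue punch_green punch_white'.split():
    print(n,[(np.round(e['rect']).tolist(),round(e['conf'],2)) for e in nets.search_frame('wrist',n)[:1]])
g=imaging.grab_frame('side'); print('black',[(np.round(e['rect']).tolist(),round(e['conf'],2)) for e in nets.search_frame('side','punch_black')[:1]],'was 322,323,339,361')
out=np.vstack([f[:260],cv2.resize(g[120:380,150:470],(640,520))[:340]]); cv2.imwrite('pics/w14.png',out); print(bot.state()['ee_pos'])
E
```

```text
copper_pot [([390.0, 19.0, 482.0, 112.0], 0.85)]
enamel_pot [([221.0, 70.0, 309.0, 157.0], 0.76)]
punch_red [([417.0, 67.0, 469.0, 98.0], 0.78)]
punch_yellow [([406.0, 32.0, 456.0, 70.0], 0.95)]
punch_blue [([437.0, 28.0, 495.0, 72.0], 0.85)]
punch_green [([240.0, 76.0, 277.0, 107.0], 0.56)]
punch_white [([244.0, 117.0, 280.0, 143.0], 0.91)]
black [([319.0, 324.0, 335.0, 360.0], 0.93)] was 322,323,339,361
[ 0.41872492 -0.0712947   0.28370525]
```

View pics/w14.png

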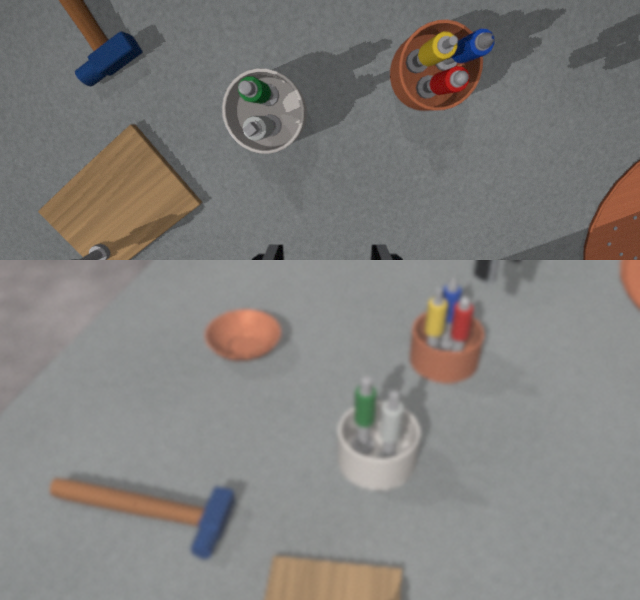

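Both views show red, yellow and blue upright in the copper pot at (435,65), and green and white upright in the enamel pot at (263,108). Black hasn't moved (its side rect is unchanged), and the hammer and dish are where they were. Handing in.

```bash
python3 -c "
from plant import workorder
print(workorder.hand_in())"
```

```text
the job is handed in; nothing more can be done
None
```

I handed the job in at about 34 s (limit 128 s): the last pictures show red, yellow and blue upright in the copper pot, green and white upright in the white enamel pot, and the black punch, hammer and dish where they were, but the hand-in returned no verdict.

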